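# Change a field logger's cells and lock its breather head on

## Task

Get the field logger ready: take the spent cells out of its bays and the black dust cap off its adapter and put them in the open bin, and load every fresh cell on the bench into a bay of its own, flat minus end against the spring plate and nub end pressed down until it is held under the lip at the contact wall. Set the breather head fully down on the adapter with its cam arms still up, then swing both arms fully down together, not one after the other. Leave the other things on the bench where they are.

Things in the scene. Friction and masses are not known exactly. Their poses are not given: they have to be found in the camera images.
- cell1: Grey battery cell, 30 x 30 mm section, 90 mm long: an 85 mm body and at its plus end a round brass nub 14 mm across that stands out 5 mm; a white band marks the nub end, the minus end is flat. 0.12 kg. Origin: middle of its 90 mm length and of its section (15 mm above what it lies on: the bench top or the thin light blue mat, 2 mm higher); x axis towards the nub. Fresh; may be absent.
- cell2: Grey battery cell, 30 x 30 mm section, 90 mm long: an 85 mm body and at its plus end a round brass nub 14 mm across that stands out 5 mm; a white band marks the nub end, the minus end is flat. 0.12 kg. Origin: middle of its 90 mm length and of its section (15 mm above what it lies on: the bench top or the thin light blue mat, 2 mm higher); x axis towards the nub. Fresh; may be absent.
- cell3: Grey battery cell, 30 x 30 mm section, 90 mm long: an 85 mm body and at its plus end a round brass nub 14 mm across that stands out 5 mm; a white band marks the nub end, the minus end is flat. 0.12 kg. Origin: middle of its 90 mm length and of its section (15 mm above what it lies on: the bench top or the thin light blue mat, 2 mm higher); x axis towards the nub. Fresh; may be absent.
- cell1_nub (a point): The middle of the tip of cell1's nub, 45 mm from the cell's origin.
- cell2_nub (a point): The middle of the tip of cell2's nub, 45 mm from the cell's origin.
- cell3_nub (a point): The middle of the tip of cell3's nub, 45 mm from the cell's origin.
- bay1 (a point): Where the middle of a held cell lies, 41 mm above the bench top. x runs from the contact wall (x = -45 mm) to the spring plate (see spring1). A steel lip over the nub juts 4 mm from the wall (inner edge x = -41 mm), 8 to 12 mm above this point. Guides 33 mm apart at x = -31 to -21 and 21 to 31 mm, up to 3 mm below this point; between them is finger room down to the slab, 21 mm below. Bays are 75 mm apart.
- bay2 (a point): Where the middle of a held cell lies, 41 mm above the bench top. x runs from the contact wall (x = -45 mm) to the spring plate (see spring1). A steel lip over the nub juts 4 mm from the wall (inner edge x = -41 mm), 8 to 12 mm above this point. Guides 33 mm apart at x = -31 to -21 and 21 to 31 mm, up to 3 mm below this point; between them is finger room down to the slab, 21 mm below. Bays are 75 mm apart.
- bay3 (a point): Where the middle of a held cell lies, 41 mm above the bench top. x runs from the contact wall (x = -45 mm) to the spring plate (see spring1). A steel lip over the nub juts 4 mm from the wall (inner edge x = -41 mm), 8 to 12 mm above this point. Guides 33 mm apart at x = -31 to -21 and 21 to 31 mm, up to 3 mm below this point; between them is finger room down to the slab, 21 mm below. Bays are 75 mm apart.
- spent1: Spent cell, made like cell1, that starts held in bay1, its nub (+x end) under the lip. To take it out, push it 4 to 8 mm against the spring, then lift. May be absent.
- spent2: Spent cell, made like cell1, that starts held in bay3, its nub (+x end) under the lip. To take it out, push it 4 to 8 mm against the spring, then lift. May be absent.
- spring1 (a joint): Spring plate at the +x end of the bay, 28 mm wide; joint value = how far it is pushed in (m), at most 13 mm; 1 N at first touch, 6 N at the stop. Free face at bay x = +42 mm, from 19 mm below to 25 mm above the bay point, its top leaning back. Push the cell 4 to 8 mm beyond its held place, clear of the lip, put it down, let go: the spring drives the nub under the lip.
- spring2 (a joint): Spring plate at the +x end of the bay, 28 mm wide; joint value = how far it is pushed in (m), at most 13 mm; 1 N at first touch, 6 N at the stop. Free face at bay x = +42 mm, from 19 mm below to 25 mm above the bay point, its top leaning back. Push the cell 4 to 8 mm beyond its held place, clear of the lip, put it down, let go: the spring drives the nub under the lip.
- spring3 (a joint): Spring plate at the +x end of the bay, 28 mm wide; joint value = how far it is pushed in (m), at most 13 mm; 1 N at first touch, 6 N at the stop. Free face at bay x = +42 mm, from 19 mm below to 25 mm above the bay point, its top leaning back. Push the cell 4 to 8 mm beyond its held place, clear of the lip, put it down, let go: the spring drives the nub under the lip.
- logger: Fixed grey instrument chassis, a slab 150 (x) x 350 (y) x 20 mm with three cell bays (at y = +115, +40, -35 mm) and an upright aluminium adapter with a groove (at y = -130 mm, 34 mm across, its top 90 mm above the bench top). Origin: middle of its underside.
- adapter_seat (a point): On the adapter's axis, 45 mm below its top: where the breather's mouth (its origin) comes when it is fully seated.
- dust_cap: Loose black round cap, 46 mm across, 35 mm tall, open below; stands on the adapter, its top 5 mm above the adapter's. Origin: middle of its open mouth, z axis to its closed top. 0.06 kg.
- breather: Aluminium breather head, a groove coupler: round sleeve 46 mm across, 56 mm tall, open below (bore 38 mm, 45 mm deep); two cam arms hinged at x = +27 and -27 mm, 34 mm above the mouth, when open standing out to 75 mm from the axis, 10 degrees above level. Origin: middle of its mouth, z up; its +y and -y sides are free to grip. 0.2 kg. May be seated any way round.
- cam_arm_a (a joint): Cam arm on the breather's +x side: a steel bar 14 mm wide, 5 mm thick, to 48 mm from its hinge. 0 rad = open, 1.745 = fully down along the sleeve, its nose in the groove (both arms down: 59 mm over their outer faces). Stiff (0.06 N m), stays where it is left. Wide open fingers come down on both bars to 30 mm below the hinges, then close on them.
- cam_arm_b (a joint): The same for the arm on the -x side.
- stack_bin: Fixed black open bin, 182 (x) x 131 (y) x 75 mm, walls 2 mm, floor 2 mm; the wall at its -x side is only 31 mm high. Origin: middle of its underside. A monitor hangs over the bench beyond it and beyond the adapter: pass on the robot's side of it.
- pliers: Bystander lying loose on the bench, not to be disturbed: red pliers, 150 mm long.
- red_driver: Bystander lying loose on the bench, not to be disturbed: a red-capped screwdriver, 140 mm long.
- cap_jar: Bystander lying loose on the bench, not to be disturbed: a small clear jar, 44 mm across.
There are look-alikes about, which are no part of the job. There is more than one size of the breather; the one meant has the size given above. What is shaped like the cell1 but purple is not meant.

How it is judged (in metres and radians):
On the way, in this order (a step that is already met when the one before it is completed fails the run):
1. the dust cap is off the adapter (distance between dust_cap and adapter_seat above 0.08 m), for 0.2 s.
2. the breather head is fully down on the adapter, both cam arms still up (distance between breather and adapter_seat below 0.006 m and angle between breather's own z axis and vertical below 0.08 rad and value of joint each of cam_arm_a, cam_arm_b below 0.7 rad), for 0.2 s.
3. both cam arms are fully down (distance between breather and adapter_seat below 0.006 m and angle between breather's own z axis and vertical below 0.08 rad and value of joint each of cam_arm_a, cam_arm_b above 1.5 rad), for 0.2 s.
At the end, for the whole second after the job is handed in: Every fresh cell lies in a bay, nub under the lip (4 mm in height, 5 mm sideways, tip within 4.5 mm of the wall); dust cap and spent cells lie in the bin; breather head within 6 mm of its seat, upright to 0.08 rad, both cam arms beyond 1.5 rad; all at rest (all of step 3 and ((x of cell1_nub in the frame of bay1 between -0.05 and -0.0405 m and y of cell1_nub in the frame of bay1 between -0.005 and 0.005 m and z of cell1_nub in the frame of bay1 between -0.004 and 0.004 m and z of cell1 in the frame of bay1 between -0.004 and 0.004 m and x of cell1 in the frame of bay1 between -0.006 and 0.0045 m) or (x of cell1_nub in the frame of bay2 between -0.05 and -0.0405 m and y of cell1_nub in the frame of bay2 between -0.005 and 0.005 m and z of cell1_nub in the frame of bay2 between -0.004 and 0.004 m and z of cell1 in the frame of bay2 between -0.004 and 0.004 m and x of cell1 in the frame of bay2 between -0.006 and 0.0045 m) or (x of cell1_nub in the frame of bay3 between -0.05 and -0.0405 m and y of cell1_nub in the frame of bay3 between -0.005 and 0.005 m and z of cell1_nub in the frame of bay3 between -0.004 and 0.004 m and z of cell1 in the frame of bay3 between -0.004 and 0.004 m and x of cell1 in the frame of bay3 between -0.006 and 0.0045 m)) and ((x of cell2_nub in the frame of bay1 between -0.05 and -0.0405 m and y of cell2_nub in the frame of bay1 between -0.005 and 0.005 m and z of cell2_nub in the frame of bay1 between -0.004 and 0.004 m and z of cell2 in the frame of bay1 between -0.004 and 0.004 m and x of cell2 in the frame of bay1 between -0.006 and 0.0045 m) or (x of cell2_nub in the frame of bay2 between -0.05 and -0.0405 m and y of cell2_nub in the frame of bay2 between -0.005 and 0.005 m and z of cell2_nub in the frame of bay2 between -0.004 and 0.004 m and z of cell2 in the frame of bay2 between -0.004 and 0.004 m and x of cell2 in the frame of bay2 between -0.006 and 0.0045 m) or (x of cell2_nub in the frame of bay3 between -0.05 and -0.0405 m and y of cell2_nub in the frame of bay3 between -0.005 and 0.005 m and z of cell2_nub in the frame of bay3 between -0.004 and 0.004 m and z of cell2 in the frame of bay3 between -0.004 and 0.004 m and x of cell2 in the frame of bay3 between -0.006 and 0.0045 m)) and ((x of cell3_nub in the frame of bay1 between -0.05 and -0.0405 m and y of cell3_nub in the frame of bay1 between -0.005 and 0.005 m and z of cell3_nub in the frame of bay1 between -0.004 and 0.004 m and z of cell3 in the frame of bay1 between -0.004 and 0.004 m and x of cell3 in the frame of bay1 between -0.006 and 0.0045 m) or (x of cell3_nub in the frame of bay2 between -0.05 and -0.0405 m and y of cell3_nub in the frame of bay2 between -0.005 and 0.005 m and z of cell3_nub in the frame of bay2 between -0.004 and 0.004 m and z of cell3 in the frame of bay2 between -0.004 and 0.004 m and x of cell3 in the frame of bay2 between -0.006 and 0.0045 m) or (x of cell3_nub in the frame of bay3 between -0.05 and -0.0405 m and y of cell3_nub in the frame of bay3 between -0.005 and 0.005 m and z of cell3_nub in the frame of bay3 between -0.004 and 0.004 m and z of cell3 in the frame of bay3 between -0.004 and 0.004 m and x of cell3 in the frame of bay3 between -0.006 and 0.0045 m)) and x of dust_cap in the frame of stack_bin between -0.09 and 0.09 m and y of dust_cap in the frame of stack_bin between -0.06 and 0.06 m and z of each of dust_cap, spent1, spent2 in the frame of stack_bin below 0.07 m and linear speed of each of dust_cap, spent1, spent2, breather, cell1, cell2, cell3 below 0.02 m/s and x of spent1 in the frame of stack_bin between -0.09 and 0.09 m and y of spent1 in the frame of stack_bin between -0.06 and 0.06 m and x of spent2 in the frame of stack_bin between -0.09 and 0.09 m and y of spent2 in the frame of stack_bin between -0.06 and 0.06 m); the robot touches nothing.
It fails at once if one cam arm is brought nearly down (beyond 1.3 rad) while the other is still up (below 0.5 rad) ((value of joint cam_arm_a above 1.3 rad and value of joint cam_arm_b below 0.5 rad) or (value of joint cam_arm_b above 1.3 rad and value of joint cam_arm_a below 0.5 rad)).
It fails at once if a bystander on the bench is moved more than 40 mm (distance of any of pliers, red_driver, cap_jar from where it was at the start of the episode above 0.04 m).
Of cell1, cell2, cell3 only 2 to 3 are there at a start; the rules pass over those that are not, and their reading is None.
Of spent1, spent2 only 1 to 2 are there at a start; the rules pass over those that are not, and their reading is None.
At some moment in a run one of cell1, cell2, cell3 may be knocked a few centimetres aside while the robot is not near it.
It also fails if it takes over 210 s, if anything falls off the work surface, if the arm or the gripper's body presses on something with over 40 N, if the wrist force passes 120 N, or if a joint passes its speed limit or range.

## Robot

A 6-joint arm with a two-finger parallel gripper is mounted at the origin on a cart in front of the work surface, level with it; the furniture and walls round the work are solid. World frame = base frame: x ahead of the robot, y to its left, z up, the work surface at z = 0. Lengths are in m, angles in degrees, forces in N, time in s.
With the tool pointing down it reaches from about 0.25 to 0.725 m from the base axis. Payload 9.7 kg.
Tool frame: the origin (TCP) lies at the very end of the fingers, on their centre line; the grasp point (between the pads) lies 19 mm behind it; z points along the fingers, y is the line along which they close (so a half turn about z gives the same grasp; the last joint's range is limited). The gripper opens to 85 mm and grips with 20 to 120 N. Pads are 22 mm wide; open, the fingers measure 114 mm over their backs; the gripper's body (76 mm by 85 mm) begins 54 mm behind the grasp point. The pads swing forward as they close: fully open they stand 13 mm farther back than shut.
Start: joints at [64.114, 4.979, 10.078, 95.1, 0, 90], TCP at [0.24, 0.495, 0.231] pointing down, gripper open.
Joint ranges: [-179.16, 179.16], [-48.56, 103.87], [-65.8, 70.77], [-126.05, 130.52], [-82.76, 87.17], [-180, 180]. Speed limits (degrees/s): [127.2, 127.2, 147.25, 180, 180, 180].

## Interface

Orientations are given as [roll, pitch, yaw] about the fixed x, y, z axes, in that order (R = Rz(yaw) Ry(pitch) Rx(roll)).
In Python, from workcell import bot gives the robot as it stands.
- The arm moves only by the tool arm_command, never from a script. Its argument "series" is a list of rows, each a list of 4 numbers: the shift along the tool's x, y, z in m, then the turn about the tool's z in rad. A call has exactly 5 rows; each row is the pose to reach, as a shift and turn from the pose commanded when the call began, along the tool's axes at that moment; what a row does not reach only later rows make up. A row lasts 1/10 s, in which the tool goes at most 50 mm and 8.59 degrees, less where a joint would pass 70% of its speed; a pose out of reach is approached as far as the arm can. A call with a gripper value outside its range is refused whole. "hand" is the finger opening in m, from 0 to 0.0854, set as the call begins (left out, the last holds). The fingers move at their own pace and stop on an object; "grip_force" is the grip in N (left out, the last holds). Time passes only in rows, so rows that repeat a pose let the fingers close, or fill a call up. It gives the time, the measured TCP pose, the force, the opening and the grip force at its end, in the units of the state.
- bot.get_obs(): the state, without advancing time (a new reading comes with each control period).
- bot.camera(name): name is "side" or "top"; returns a dict with "color" (480x640x3 uint8, blue, green, red), "camera_matrix" (3x3 intrinsics, pixels), "xyz" and "orientation" of the camera in the world. Camera axes: x right, y up, looking along -z (the intrinsics and any distortion apply to the point x, -y, -z); pixel columns grow to the right and rows downward; lengths in m; the calibration is good to about 2 mm. A picture is of the moment at which its call begins. There is no depth.
- bot.job_done(): hands the job in; it is judged then, once.
Trained networks look in the newest picture that a camera, given by its name, has taken for a name from the list of things; names that differ only in an ending like _2 or _b are one class to them, and where a whole thing is asked for, a point or a joint stands for the part that bears it (a point fixed in the world has none). Each returns a list of dicts, best first, with "confidence" (0 to 1); they miss things now and then, are a little off and sometimes report something else, mostly with a low value. They report only what shows in the picture. A call takes as long as a camera call. They do not tell look-alikes from the thing itself.
- bot.find_in(camera, target): "location" ([column, row] in pixels, amid what is visible of it).
- bot.mark_of(camera, target): "location" ([column, row] in pixels: a listed point, or the origin of a listed thing).
The state is a dict: "time": time; "q": joint angles; "qd": joint speeds; "joint_efforts": joint torques, N m; "ee_pos": TCP position; "tcp_rot": TCP orientation; "wrist_force": force on the tool from outside, world axes, zero at the start; "torque": the same for the moment, N m; "opening": finger opening in m; "grasp_force": force on a finger pad.
Only numpy, scipy, OpenCV 4.12 (cv2) and the standard library are available. Lean on these libraries where they do the work, as an engineer would, in place of code of your own. Each camera call takes 0.05 s, during which the arm holds its last target. There are 200 camera calls.

## Working session

There is one attempt and no reset: what is moved stays moved. The work goes in short steps, Python scripts to look and compute and a tool call to move; the robot and the scene stay as the last step left them, time stands still between calls to the robot, and variables do not carry over. Pictures are saved under pics/ and viewed, at most 14 in all, crops included, and the job is handed in when it is done.

Besides the shell and the picture viewer there is one more tool, called after "Call:" as a command line: name --pt "numbers of a row" for each row, then --argument value for the rest. arm_command: Moves the arm, as the interface text tells. Its arguments: {"type":"object","properties":{"series":{"type":"array"},"hand":{"type":"number"},"grip_force":{"type":"number"}},"required":["series"]}

```bash
mkdir -p pics; ls; cat > h.py <<'E'
import cv2,numpy as np
from workcell import bot
from scipy.spatial.transform import Rotation as R
def cam(n,save=None):
    c=bot.camera(n)
    if save: cv2.imwrite('pics/'+save,c['color'])
    return c
def rot(c):
    o=np.array(c['orientation'],float)
    return o if o.shape==(3,3) else R.from_euler('xyz',o,degrees=True).as_matrix()
def proj(c,p):
    v=rot(c).T@(np.array(p,float)-c['xyz']); v=np.array([v[0],-v[1],-v[2]])
    u=np.array(c['camera_matrix'])@v; return u[:2]/u[2]
def ray(c,px):
    d=np.linalg.inv(np.array(c['camera_matrix']))@[px[0],px[1],1]
    return rot(c)@[d[0],-d[1],-d[2]]
def at_z(c,px,z):
    d=ray(c,px);o=np.array(c['xyz']);return o+d*(z-o[2])/d[2]
E
python3 - <<'E'
from h import *
for n in ('top','side'):
    c=cam(n,n+'0.png'); print(n,[k for k in c],np.round(c['camera_matrix'],1).tolist(),c['xyz'],c['orientation'])
    for t in ['cell1','cell1_nub','bay1','spent1','logger','adapter_seat','dust_cap','breather','stack_bin','pliers','red_driver','cap_jar']:
        print(t,'F',[(np.round(r['location']).tolist(),round(r['confidence'],2)) for r in bot.find_in(n,t)][:7],'M',[(np.round(r['location'],1).tolist(),round(r['confidence'],2)) for r in bot.mark_of(n,t)][:7])
print(bot.get_obs())
E
```

```text
pics
top ['color', 'camera_matrix', 'xyz', 'orientation'] [[454.8, 0.0, 320.2], [0.0, 454.8, 236.1], [0.0, 0.0, 1.0]] [ 0.39944272 -0.00517314  1.06990291] [  6.53949007   1.75653315 -89.31869169]
cell1 F [([202.0, 192.0], 0.76), ([248.0, 220.0], 0.75), ([227.0, 272.0], 0.69)] M [([228.4, 269.5], 0.88), ([201.0, 191.3], 0.86), ([248.2, 221.9], 0.7), ([429.1, 307.9], 0.16)]
cell1_nub F [([248.0, 221.0], 0.88), ([201.0, 188.0], 0.83), ([427.0, 197.0], 0.37)] M [([258.2, 207.2], 0.75), ([230.8, 270.8], 0.64), ([217.3, 200.4], 0.55)]
bay1 F [([239.0, 162.0], 0.7), ([367.0, 211.0], 0.65)] M [([349.1, 210.4], 0.97), ([383.1, 204.6], 0.82), ([319.3, 211.9], 0.8), ([494.7, 257.3], 0.62), ([426.8, 307.9], 0.26), ([238.9, 165.7], 0.22)]
spent1 F [([317.0, 208.0], 0.59)] M [([318.3, 207.3], 0.91), ([240.0, 164.2], 0.48)]
logger F [([370.0, 211.0], 0.81)] M [([366.1, 209.8], 0.97)]
adapter_seat F [([365.0, 210.0], 0.58)] M [([425.0, 199.5], 0.86), ([352.4, 209.3], 0.38)]
dust_cap F [([427.0, 197.0], 0.86)] M [([422.9, 199.1], 0.87)]
breather F [([343.0, 276.0], 0.79), ([172.0, 255.0], 0.76), ([4
[... 1753 characters left out ...]
66.3, 233.3], 0.49)]
cap_jar F [] M []
{'time': 2.5, 'q': array([6.41142399e+01, 4.97781120e+00, 1.00801126e+01, 9.50976234e+01,
       1.39417452e-03, 9.00003019e+01]), 'qd': array([-0.03058746,  0.03909782,  0.05246454,  0.06556435, -0.0987127 ,
        0.07260541]), 'joint_efforts': array([ 1.61387783e-03, -5.20093346e+01,  4.64859509e+01,  1.66353799e-03,
       -7.89145406e-05, -1.68634796e-05]), 'ee_pos': array([0.24012087, 0.49483824, 0.23131161]), 'tcp_rot': array([ 1.79995322e+02, -1.39419917e-03,  1.54113938e+02]), 'wrist_force': array([0.11281633, 0.14130309, 0.03066415]), 'torque': array([ 0.02965413, -0.01427516, -0.03667798]), 'grasp_force': 0.0, 'opening': 0.08555266475092307}
```

```bash
python3 - <<'E'
import cv2
a=cv2.imread('pics/top0.png'); b=cv2.imread('pics/side0.png')
cv2.imwrite('pics/t0c.png',cv2.resize(a[110:390,140:540],(800,560),interpolation=cv2.INTER_CUBIC))
cv2.imwrite('pics/s0c.png',cv2.resize(b[140:440,180:540],None,fx=2,fy=2,interpolation=cv2.INTER_CUBIC))
E
```

```text
(no output)
```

View pics/t0c.png

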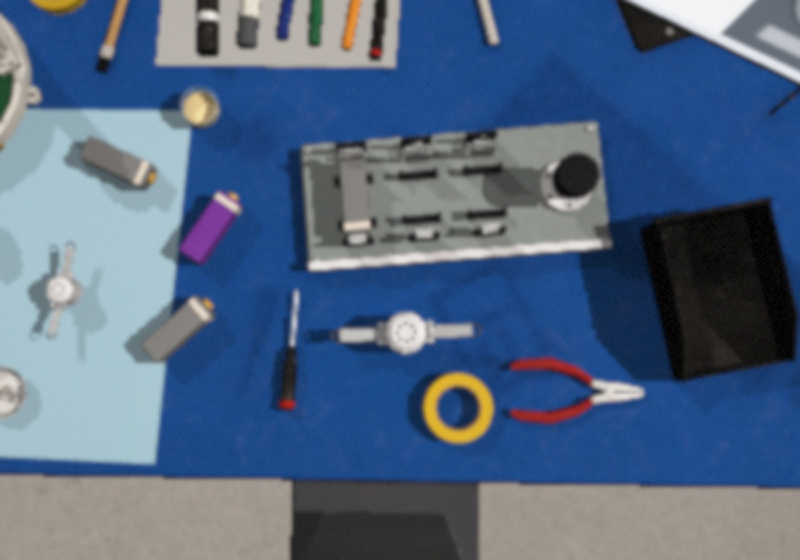

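View pics/s0c.png

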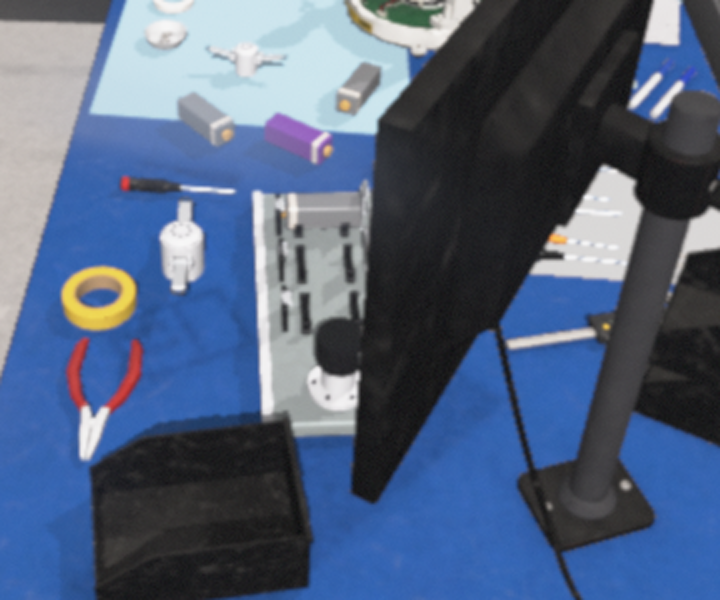

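```bash
cat > fit.py <<'E'
from h import *
from scipy.optimize import least_squares
def best(n,t,near=None):
    r=[x for x in bot.mark_of(n,t)]
    return r
C={n:cam(n) for n in ('top','side')}
def L(p,q): # logger frame -> world
    c,s=np.cos(p[2]),np.sin(p[2]); return np.array([p[0]+c*q[0]-s*q[1],p[1]+s*q[0]+c*q[1],q[2]])
pts={'bay1':[(0,.115,.041),(0,.04,.041),(0,-.035,.041)],'adapter_seat':[(0,-.13,.045)],'logger':[(0,0,0)],'dust_cap':[(0,-.13,.06)]}
g=np.array([.49,-.1,.07])
def collect(p):
    O=[]
    for n,c in C.items():
        for t,qs in pts.items():
            rs=M[n,t]
            for q in qs:
                u=proj(c,L(p,q)); d=[np.linalg.norm(u-r['location']) for r in rs]
                if d and min(d)<12: O.append((n,t,q,rs[int(np.argmin(d))]['location']))
    return O
M={(n,t):bot.mark_of(n,t) for n in C for t in list(pts)+['cell1','cell1_nub','spent1','breather','stack_bin']}
if __name__=='__main__':
    # initial guess from top bay marks
    a=at_z(C['top'],[319,212],.041);b=at_z(C['top'],[425,199.5],.045)
    d=(a-b)[:2]; yaw=np.arctan2(d[1],d[0])-np.pi/2; o=a[:2]-np.array([-np.sin(yaw),np.cos(yaw)])*.115
    p=np.array([o[0],o[1],yaw]); print('init',p,np.linalg.norm(d))
    for who in (('top','side'),('top',),('side',)):
        pp=p.copy()
        for _ in range(3):
            O=[o for o in collect(pp) if o[0] in who]
            s=least_squares(lambda x:np.concatenate([proj(C[o[0]],L(x,o[2]))-o[3] for o in O]),pp,loss='soft_l1'); pp=s.x
        print(who,np.round(pp[:2],4),np.degrees(pp[2]).round(2)); 
        if len(who)==2:
            P=pp
            for o in O: print(o[0],o[1],o[2],np.round(proj(C[o[0]],L(pp,o[2]))-o[3],1))
    for t,z in (('cell1',.017),('cell1_nub',.017),('spent1',.041),('breather',0),('stack_bin',0)):
        for n in C:
            print(t,n,[np.round(at_z(C[n],r['location'],z)[:2],4).tolist()+[round(r['confidence'],2)] for r in M[n,t] if r['confidence']>.4])
    for i,q in enumerate(pts['bay1']): print('bay',i+1,L(P,q))
    print('seat',L(P,(0,-.13,.045)))
E
python3 fit.py
```

```text
init [ 0.58680299 -0.08288738  0.12276256] 0.24279370559057364
('top', 'side') [ 0.5866 -0.0803] 6.43
top bay1 (0, 0.115, 0.041) [ 0.4 -0. ]
top bay1 (0, 0.04, 0.041) [-4.4 -1.7]
top bay1 (0, -0.035, 0.041) [-1.3 -3. ]
top adapter_seat (0, -0.13, 0.045) [ 1.7 -0.4]
top logger (0, 0, 0) [ 0.5 -0.8]
side bay1 (0, 0.115, 0.041) [-0.9 -2.6]
side bay1 (0, 0.04, 0.041) [-1.2 -0.8]
side bay1 (0, -0.035, 0.041) [1.6 0.5]
side adapter_seat (0, -0.13, 0.045) [-1.8  0.7]
side logger (0, 0, 0) [-4.3 -1.1]
side dust_cap (0, -0.13, 0.06) [-0.2  3. ]
('top',) [ 0.5842 -0.0804] 6.34
('side',) [ 0.5893 -0.0825] 6.37
cell1 top [[0.6143, 0.3161, 0.88], [0.4402, 0.239, 0.67], [0.5516, 0.2038, 0.64], [0.5972, -0.1194, 0.41]]
cell1 side [[0.4403, 0.2287, 0.92], [0.6305, 0.2889, 0.7], [0.5535, 0.1977, 0.55]]
cell1_nub top [[0.608, 0.2749, 0.97], [0.5935, 0.1733, 0.78]]
cell1_nub side [[0.5866, 0.1805, 0.74], [0.6114, 0.2689, 0.72]]
spent1 top [[0.5843, 0.0394, 0.56]]
spent1 side [[0.5792, 0.0359, 0.64]]
breather top [[0.4308, -0.0256, 0.8], [0.6032, -0.2155, 0.69], [0.4706, 0.3719, 0.58]]
breather side [[0.4321, -0.0286, 0.88], [0.4748, 0.3711, 0.76]]
stack_bin top [[0.4767, -0.3808, 0.67]]
stack_bin side [[0.4816, -0.3728, 0.98], [0.5783, 0.0787, 0.42]]
bay 1 [0.57370088 0.03399225 0.041     ]
bay 2 [ 0.58210366 -0.04053556  0.041     ]
bay 3 [ 0.59050644 -0.11506336  0.041     ]
seat [ 0.60114995 -0.20946524  0.045     ]
```

```bash
cat > sil.py <<'E'
from h import *
from scipy.optimize import minimize
def T(p,P): 
    c,s=np.cos(p[2]),np.sin(p[2]); P=np.asarray(P,float)
    return np.c_[p[0]+c*P[:,0]-s*P[:,1],p[1]+s*P[:,0]+c*P[:,1],P[:,2]]
def box(x0,x1,y0,y1,z0,z1): return [(x,y,z) for x in(x0,x1) for y in(y0,y1) for z in(z0,z1)]
def cyl(r,z0,z1,x=0,y=0): return [(x+r*np.cos(a),y+r*np.sin(a),z) for a in np.linspace(0,2*np.pi,24) for z in(z0,z1)]
S=4
def render(c,p,parts,roi):
    x0,y0,x1,y1=roi; m=np.zeros(((y1-y0)*S,(x1-x0)*S),np.uint8)
    for P in parts:
        u=np.array([proj(c,w) for w in T(p,P)]); u=(u-[x0-.5,y0-.5])*S-.5
        h=cv2.convexHull(u.astype(np.float32))[:,0]
        cv2.fillConvexPoly(m,np.round(h*16).astype(np.int32),255,shift=4)
    return cv2.resize(m,(x1-x0,y1-y0),interpolation=cv2.INTER_AREA)/255.
def fit(c,mask,p0,parts,excl=[],pad=14):
    u=np.array([proj(c,w) for P in parts for w in T(p0,P)])
    lo=np.floor(u.min(0)-pad).astype(int);hi=np.ceil(u.max(0)+pad).astype(int); roi=(*lo,*hi)
    m=mask[lo[1]:hi[1],lo[0]:hi[0]].astype(float)
    w=1-(cv2.dilate(render(c,p0,excl,roi),np.ones((5,5)))>0) if excl else 1
    f=lambda x:np.sum(w*np.abs(render(c,p0+x*[.01,.01,.1],parts,roi)-m))
    best=min((minimize(f,s,method='Nelder-Mead',options=dict(initial_simplex=np.array([s,s+[1,0,0],s+[0,1,0],s+[0,0,1]]),xatol=.005)) for s in (np.zeros(3),np.array([.3,-.3,.3]))),key=lambda r:r.fun)
    return p0+best.x*[.01,.01,.1],best.fun,(m*w).sum() if excl else m.sum(),roi
CELL=[box(-.045,.040,-.015,.015,-.015,.015),[(x,y,z) for x in(.04,.045) for _,y,z in [(0,.007*np.cos(a),.007*np.sin(a)) for a in np.linspace(0,6.28,12)]]]
def up(parts,z): return [[(x,y,q+z) for x,y,q in P] for P in parts]
ca,sa=np.cos(np.radians(10)),np.sin(np.radians(10))
BR=[cyl(.023,0,.056)]+[[(s*(.027+t*ca-n*sa),y,.034+t*sa+n*ca) for t in(0,.048) for y in(-.007,.007) for n in(-.0025,.0025)] for s in(1,-1)]
SLAB=[box(-.075,.075,-.175,.175,0,.02)]
def lowsat(img): 
    b,g,r=[img[...,i].astype(float) for i in range(3)]
    return (b-r)<30
E
python3 - <<'E'
from sil import *
for n in('top','side'):
    c=cam(n); b,g,r=[c['color'][...,i].astype(float) for i in range(3)]
    for q in {'top':[(228,270),(201,191),(343,276),(360,235),(240,290),(190,240),(215,262)],'side':[(331,208),(284,200),(359,187),(271,266),(325,280),(300,185),(292,255)]}[n]: print(n,q,c['color'][q[1],q[0]])
    mk=(b-r)<25; cv2.imwrite('pics/m_%s.png'%n,mk*255)
    for name,p0,parts,ex in (('slab',[.586,-.081,.112],SLAB,[box(.03,.1,-.09,.15,.02,.08),box(-.1,-.03,-.09,.15,.025,.06),box(-.03,.03,-.16,-.1,.02,.1)]),('A',[.4402,.233,-.65],up(CELL,.0155),[]),('B',[.622,.30,-1.9],up(CELL,.017),[]),('breather',[.4315,-.027,1.5],BR,[])):
        if n=='side' and name=='slab': ex=ex+[box(.02,.09,-.19,.19,0,.1)]
        p,e,N,roi=fit(c,mk,np.array(p0),parts,ex)
        print(n,name,np.round(p[:2],4),np.degrees(p[2]).round(1),round(e/N,3))
E
```

```text
top (228, 270) [124 129 131]
top (201, 191) [118 120 124]
top (343, 276) [224 226 230]
top (360, 235) [161 165 166]
top (240, 290) [120  65  27]
top (190, 240) [210 199 169]
top (215, 262) [209 199 170]
top slab [ 0.5867 -0.0786] 5.2 0.025
top A [0.4308 0.2417] -51.1 0.167
top B [0.6219 0.3202] -107.5 0.344
top breather [ 0.427  -0.0228] 93.3 0.215
side (331, 208) [194 105 153]
side (284, 200) [175 165 160]
side (359, 187) [202 210 216]
side (271, 266) [231 230 232]
side (325, 280) [176 176 171]
side (300, 185) [237 228 205]
side (292, 255) [174 100  56]
side slab [ 0.59   -0.0788] 5.2 0.543
side A [0.4323 0.24  ] -52.8 0.329
side B [0.6259 0.314 ] -111.2 0.626
side breather [ 0.4307 -0.0297] 92.7 0.319[ WARN:0@3.310] global loadsave.cpp:1063 imwrite_ Unsupported depth image for selected encoder is fallbacked to CV_8U.
```

```bash
cat > ov.py <<'E'
from sil import *
def draw(img,c,p,parts,k,off,col=(0,255,0)):
    for P in parts:
        u=(np.array([proj(c,w) for w in T(p,P)])-off+.5)*k
        h=cv2.convexHull(u.astype(np.float32)); cv2.polylines(img,[np.round(h*8).astype(np.int32)],True,col,1,cv2.LINE_AA,3)
def crop(c,ctr,w,h,k): 
    x,y=int(ctr[0]-w//2),int(ctr[1]-h//2)
    return cv2.resize(c['color'][y:y+h,x:x+w],None,fx=k,fy=k,interpolation=cv2.INTER_CUBIC),np.array([x,y])
E
python3 - <<'E'
from ov import *
t=cam('top');s=cam('side')
lg=np.array([.5867,-.0786,np.radians(5.2)])
LP=SLAB+[cyl(.017,.08,.09,0,-.13),cyl(.023,.06,.095,0,-.13)]+[box(-.04,.045,y-.015,y+.015,.026,.056) for y in(.115,)]+[box(-.045,.042,y-.014,y+.014,.038,.066) for y in(.115,.04,-.035)]
out=np.zeros((600,800,3),np.uint8)
im,o=crop(t,(367,209),160,75,5); draw(im,t,lg,LP,5,o); out[:375]=im
A=np.array([.4308,.2417,np.radians(-51.1)]);B=np.array([.6219,.3202,np.radians(-107.5)]);K=np.array([.427,-.0228,np.radians(93.3)])
x=0
for c,p,pa,w in ((t,A,up(CELL,.0155),40),(t,B,up(CELL,.017),40),(t,K,BR,80)):
    ct=proj(c,(p[0],p[1],.02)); im,o=crop(c,ct,w,55,4); draw(im,c,p,pa,4,o); out[377:377+220,x:x+w*4]=im; x+=w*4+4
cv2.imwrite('pics/ov1.png',out)
out=np.zeros((600,800,3),np.uint8)
im,o=crop(s,(335,285),110,90,4); draw(im,s,lg,LP,4,o); out[:360,:440]=im
x=0
for p,pa,w in ((A,up(CELL,.0155),50),(B,up(CELL,.017),50),(K,BR,60)):
    ct=proj(s,(p[0],p[1],.02)); im,o=crop(s,ct,w,58,4); draw(im,s,p,pa,4,o); out[364:364+232,x:x+w*4]=im; x+=w*4+4
cv2.imwrite('pics/ov2.png',out)
E
```

```text
(no output)
```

View pics/ov1.png

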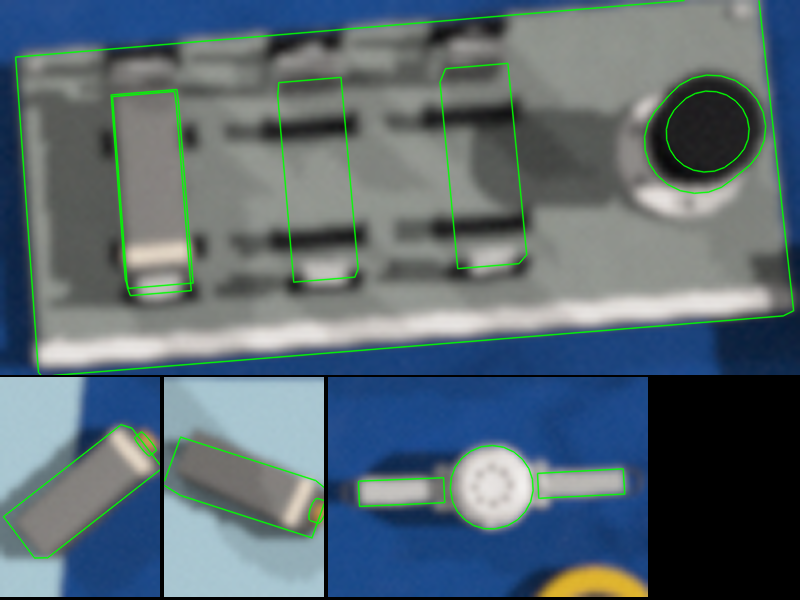

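View pics/ov2.png

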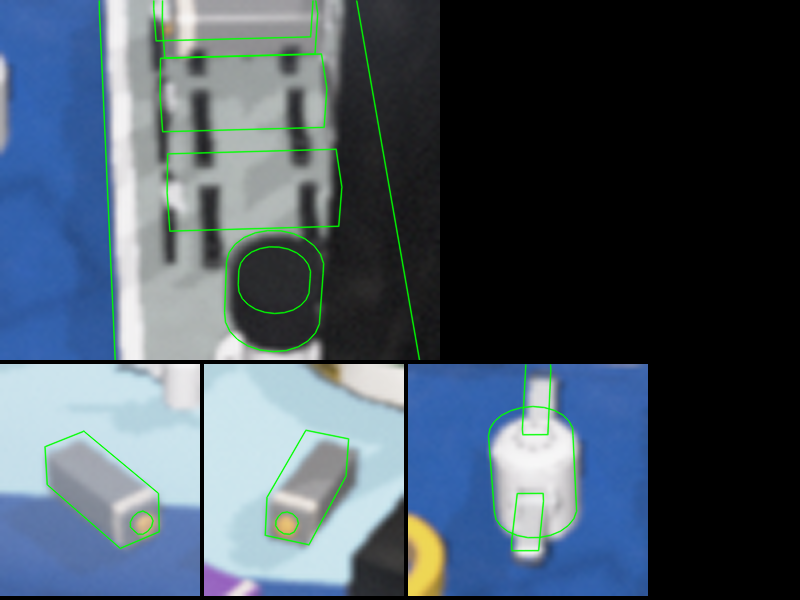

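```bash
python3 - <<'E'
from sil import *
lg=np.array([.5867,-.0786,np.radians(5.2)])
for n in('top','side'):
    c=cam(n); im=c['color']; b,g,r=[im[...,i].astype(float) for i in range(3)]
    k=cv2.resize(im,None,fx=4,fy=4,interpolation=cv2.INTER_CUBIC)
    u=np.array([proj(c,w) for w in T(lg,box(-.07,.07,-.17,.17,.02,.03))]);lo=u.min(0);hi=u.max(0)
    m=((k.max(2)<75)*255).astype(np.uint8); N,l,st,ce=cv2.connectedComponentsWithStats(m)
    for i in range(1,N):
        p=(ce[i]+.5)/4-.5
        if st[i][4]>80 and (p>lo).all() and (p<hi).all():
            w=at_z(c,p,.036)[:2]-lg[:2]; cc,ss=np.cos(lg[2]),np.sin(lg[2])
            print(n,'dark',p.round(1),(st[i][2:4]/4).tolist(),st[i][4]//16,'in logger:',np.round([cc*w[0]+ss*w[1],-ss*w[0]+cc*w[1]],4))
    rt=(b-r)/np.maximum(b,1)
    for th in(.06,.1):
      for name,p0,z in(('A',[.4315,.24,-.9],.015),('A',[.4315,.24,-.9],.017),('B',[.622,.30,-1.9],.017)):
        p,e,NN,_=fit(c,rt<th,np.array(p0),up(CELL,z)); print(n,th,name,z,np.round(p[:2],4),np.degrees(p[2]).round(1),round(e/NN,3))
    for th in(.2,.35):
        p,e,NN,_=fit(c,rt<th,np.array([.4285,-.025,1.62]),BR); print(n,th,'br',np.round(p[:2],4),np.degrees(p[2]).round(1),round(e/NN,3))
E
```

```text
top dark [379.3 177.6] [16.5, 6.25] 53 in logger: [ 0.0656 -0.0346]
top dark [346.5 180.1] [15.5, 5.5] 43 in logger: [0.0662 0.0413]
top dark [314.6 182.3] [14.75, 4.75] 33 in logger: [0.0674 0.1154]
top dark [381.  185.9] [9.0, 2.25] 11 in logger: [ 0.0456 -0.0366]
top dark [427.4 197.6] [23.0, 21.5] 380 in logger: [ 0.0093 -0.1399]
top dark [348.3 188.3] [9.5, 2.0] 10 in logger: [0.0465 0.0389]
top dark [387.9 198.4] [31.0, 15.25] 189 in logger: [ 0.0152 -0.0498]
top dark [348.5 197.2] [19.75, 5.0] 67 in logger: [0.0255 0.0403]
top dark [307.9 200.4] [3.75, 7.0] 20 in logger: [0.026  0.1343]
top dark [324.5 198.9] [2.75, 4.0] 8 in logger: [0.0263 0.0958]
top dark [382.7 216.6] [20.25, 6.0] 68 in logger: [-0.0261 -0.0339]
top dark [350.  219.3] [19.5, 4.75] 63 in logger: [-0.0261  0.0412]
top dark [309.3 222.2] [2.5, 6.5] 13 in logger: [-0.025   0.1349]
top dark [326.5 220.7] [2.0, 3.5] 5 in logger: [-0.0247  0.0951]
top dark [390.5 225. ] [3.0, 3.0] 5 in logger: [-0.0467 -0.0498]
top dark [378. 226.] [4.75, 3.5] 12 in logger: [-0.0467 -0.0212]
top dark [345.5 228.5] [4.0, 3.25] 9 i
[... 709 characters left out ...]
9]
side dark [353.9 271.7] [4.5, 17.5] 47 in logger: [0.0282 0.0271]
side dark [330.  271.8] [4.0, 17.5] 49 in logger: [-0.0233  0.0289]
side dark [320.2 272.9] [1.75, 11.75] 14 in logger: [-0.0445  0.0264]
side dark [332.2 296.2] [4.25, 19.0] 57 in logger: [-0.0234 -0.045 ]
side dark [321.9 298.4] [2.0, 12.0] 19 in logger: [-0.0449 -0.0505]
side 0.06 A 0.015 [0.4504 0.2511] -85.0 1.792
side 0.06 A 0.017 [0.4507 0.2478] -85.0 1.799
side 0.06 B 0.017 [0.626  0.3164] -107.5 0.588
side 0.1 A 0.015 [0.4347 0.2442] -59.9 0.78
side 0.1 A 0.017 [0.4345 0.2422] -59.4 0.788
side 0.1 B 0.017 [0.6257 0.3152] -110.2 0.575
side 0.2 br [ 0.4306 -0.0296] 93.0 0.305
side 0.35 br [ 0.4304 -0.0313] 92.5 0.314
```

```bash
cat > plan.py <<'E'
import sys,numpy as np
from workcell import bot
LG=np.array([.5872,-.0779,np.radians(5.3)])
def lw(x,y,z,yaw=180): # logger frame -> world wp
    c,s=np.cos(LG[2]),np.sin(LG[2]); return (LG[0]+c*x-s*y,LG[1]+s*x+c*y,z,yaw+np.degrees(LG[2]))
def plan(*wps,start=None):
    o=bot.get_obs(); p=np.array(start[:3] if start else o['ee_pos']); yaw=start[3] if start else o['tcp_rot'][2]
    print('t',round(o['time'],1),'at',np.round(p,4),round(yaw,1),'tilt',np.round(o['tcp_rot'][:2],1),'F',np.round(o['wrist_force'],1),'open',round(o['opening'],4),'g',round(float(o['grasp_force']),1))
    for w in wps:
        a=np.radians(yaw);d=np.array(w[:3])-p
        t=-((w[3]-yaw+180)%360-180)
        s=[np.cos(a)*d[0]+np.sin(a)*d[1],np.sin(a)*d[0]-np.cos(a)*d[1],-d[2]]
        n=max(np.linalg.norm(s)/.05,abs(t)/8.59)
        print(np.round(s,4).tolist(),'turn',round(np.radians(t),4),'rows>=',round(n,1)); p=np.array(w[:3]);yaw=w[3]
E
python3 - <<'E'
from plan import *
plan(lw(0,-.13,.231),lw(0,-.13,.065),lw(0,-.13,.2),(.479,-.377,.2,185.3),(.479,-.377,.09,185.3))
E
```

```text
t 3.8 at [0.2401 0.4948 0.2313] 154.1 tilt [-180.   -0.] F [-0.3 -1.3 -1. ] open 0.0851 g 0.0
[-0.6296, -0.4749, 0.0003] turn -0.5443 rows>= 15.8
[-0.0, 0.0, 0.166] turn -0.0 rows>= 3.3
[-0.0, 0.0, -0.135] turn -0.0 rows>= 2.7
[0.1354, -0.1578, -0.0] turn -0.0 rows>= 4.2
[-0.0, 0.0, 0.11] turn -0.0 rows>= 2.2
```

Call:
arm_command --pt "-0.04 -0.03 0 0" --pt "-0.08 -0.06 0 0" --pt "-0.12 -0.09 0 0" --pt "-0.16 -0.119 0 0" --pt "-0.16 -0.119 0 0" --hand 0.085 --grip_force 30

```text
time: 4.3
ee_pos: [0.3341, 0.3139, 0.2319]
tcp_rot: [180.0, 0.1, 153.8]
wrist_force: [-0.4, 0.9, 0.6]
opening: 0.085
grasp_force: 0.0
```

Call:
arm_command --pt "-0.04 -0.03 0 0" --pt "-0.08 -0.06 0 0" --pt "-0.12 -0.09 0 0" --pt "-0.16 -0.119 0 0" --pt "-0.16 -0.119 0 0"

```text
time: 4.8
ee_pos: [0.426, 0.137, 0.2312]
tcp_rot: [-180.0, 0.1, 153.8]
wrist_force: [-0.8, 0.0, 0.3]
opening: 0.085
grasp_force: 0.0
```

Call:
arm_command --pt "-0.04 -0.03 0 0" --pt "-0.08 -0.06 0 0" --pt "-0.12 -0.09 0 0" --pt "-0.16 -0.119 0 0" --pt "-0.16 -0.119 0 0"

```text
time: 5.3
ee_pos: [0.5179, -0.0393, 0.2301]
tcp_rot: [-179.9, -0.0, 153.9]
wrist_force: [-1.1, 0.1, -0.4]
opening: 0.085
grasp_force: 0.0
```

Call:
arm_command --pt "-0.04 -0.03 0 -0.13" --pt "-0.08 -0.06 0 -0.27" --pt "-0.12 -0.09 0 -0.41" --pt "-0.15 -0.118 0 -0.544" --pt "-0.15 -0.118 0 -0.544"

```text
time: 5.8
ee_pos: [0.6008, -0.2101, 0.229]
tcp_rot: [180.0, -0.1, -174.6]
wrist_force: [0.2, -0.6, -0.4]
opening: 0.0851
grasp_force: 0.0
```

```bash
python3 - <<'E'
from plan import *
plan(lw(0,-.13,.2),lw(0,-.13,.065))
from ov import *
for n,w,h,k,z in(('top',100,75,4,.2),('side',100,75,4,.2)):
    c=cam(n); o=bot.get_obs(); ct=proj(c,o['ee_pos']); im,off=crop(c,ct,w,h,k)
    draw(im,c,LG,[cyl(.0230,.0949,.095,0,-.13)],k,off); u=(ct-off+.5)*k; cv2.circle(im,(int(u[0]),int(u[1])),3,(0,0,255),-1); cv2.imwrite('pics/g_%s.png'%n,im)
cv2.imwrite('pics/g.png',np.hstack([cv2.imread('pics/g_top.png'),cv2.imread('pics/g_side.png')]))
E
```

```text
t 5.8 at [ 0.6008 -0.2101  0.229 ] -174.6 tilt [ 1.8e+02 -1.0e-01] F [ 0.2 -0.6 -0.4] open 0.0851 g 0.0
[0.0013, 0.0029, 0.029] turn 0.0024 rows>= 0.6
[-0.0, 0.0, 0.135] turn -0.0 rows>= 2.7
```

View pics/g.png

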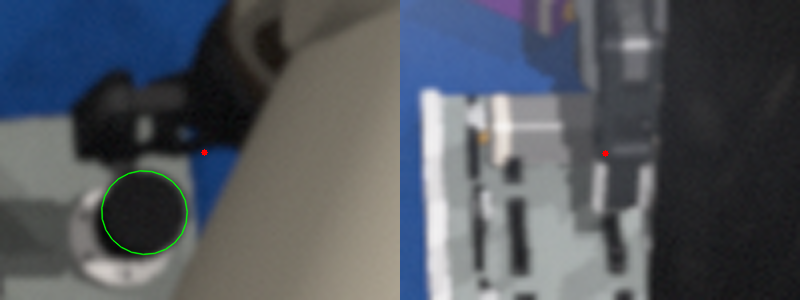

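Call:
arm_command --pt "0.001 0.003 0.04 0" --pt "0.001 0.003 0.08 0" --pt "0.001 0.003 0.12 0" --pt "0.001 0.003 0.15 0" --pt "0.001 0.003 0.162 0"

```text
time: 6.4
ee_pos: [0.5968, -0.2021, 0.0666]
tcp_rot: [179.9, -0.2, -174.7]
wrist_force: [-0.5, 0.0, -0.8]
opening: 0.0846
grasp_force: 0.0
```

Call:
arm_command --pt "0 0 0 0" --pt "0 0 0 0" --pt "0 0 0 0" --pt "0 0 0 0" --pt "0 0 0 0" --hand 0.03

```text
time: 6.9
ee_pos: [0.6, -0.2077, 0.0733]
tcp_rot: [-179.6, 0.3, -174.8]
wrist_force: [-0.5, -12.5, 6.7]
opening: 0.0453
grasp_force: 31.1
```

Call:
arm_command --pt "0 0 0 0" --pt "0 0 0 0" --pt "0 0 0 0" --pt "0 0 0 0" --pt "0 0 0 0"

```text
time: 7.4
ee_pos: [0.6, -0.2077, 0.0733]
tcp_rot: [-179.6, 0.3, -174.8]
wrist_force: [-0.8, -11.1, 5.4]
opening: 0.0454
grasp_force: 31.1
```

Call:
arm_command --pt "0 0 -0.02 0" --pt "0 0 -0.05 0" --pt "0 0 -0.08 0" --pt "0 0 -0.12 0" --pt "0 0 -0.13 0"

```text
time: 7.9
ee_pos: [0.5997, -0.2051, 0.2064]
tcp_rot: [-179.8, 0.5, -174.7]
wrist_force: [0.8, 1.0, 0.0]
opening: 0.0447
grasp_force: 33.8
```

```bash
python3 - <<'E'
from plan import *
plan((.465,-.377,.2,185.3),(.465,-.377,.10,185.3))
from ov import *
c=cam('top','bin.png'); 
print([(r['location'],r['confidence']) for r in bot.mark_of('top','stack_bin')])
for p0 in ([.479,-.377,.12],[.479,-.377,-.1],[.479,-.377,.2]):
    m=(c['color'].max(2)<60); print(fit(c,m,np.array(p0),[box(-.091,.091,-.0655,.0655,0,.031),box(0,.091,-.0655,.0655,0,.075)])[:3])
E
```

```text
t 7.9 at [ 0.5997 -0.2051  0.2064] -174.7 tilt [-179.8    0.5] F [0.8 1.  0. ] open 0.0447 g 33.8
[0.1499, -0.1588, 0.0064] turn -0.0007 rows>= 4.4
[-0.0, 0.0, 0.1] turn -0.0 rows>= 2.0
[([241.3, 261.4], 0.27)]
(array([ 0.15307407, -0.27181481,  3.67185185]), np.float64(15.0), np.float64(15.0))
(array([ 0.37788889, -0.16403704,  2.84444444]), np.float64(15.0), np.float64(15.0))
(array([ 0.25533333, -0.39333333,  1.69666667]), np.float64(15.0), np.float64(15.0))
```

Call:
arm_command --pt "0.025 -0.03 0 0" --pt "0.05 -0.065 0 0" --pt "0.08 -0.1 0 0" --pt "0.11 -0.135 0 0" --pt "0.124 -0.162 0 0"

```text
time: 8.5
ee_pos: [0.4874, -0.3791, 0.1985]
tcp_rot: [180.0, -0.1, -174.8]
wrist_force: [0.1, 0.1, 0.2]
opening: 0.0449
grasp_force: 33.8
```

Call:
arm_command --pt "0 0 0 -0.1" --pt "0 0 0.03 -0.1" --pt "0 0 0.07 -0.1" --pt "0 0 0.11 -0.1" --pt "0 0 0.15 -0.1"

```text
time: 9.0
ee_pos: [0.4891, -0.3769, 0.0468]
tcp_rot: [180.0, -0.0, -169.0]
wrist_force: [1.0, -0.7, -0.7]
opening: 0.0452
grasp_force: 33.8
```

Call:
arm_command --pt "0 0 0 0" --pt "0 0 0 0" --pt "0 0 0 0" --pt "0 0 0 0" --pt "0 0 0 0" --hand 0.06

```text
time: 9.5
ee_pos: [0.4905, -0.378, 0.0512]
tcp_rot: [-179.9, 0.1, -169.0]
wrist_force: [-0.4, 0.4, 0.0]
opening: 0.06
grasp_force: 0.0
```

Call:
arm_command --pt "0 0 -0.02 0" --pt "0 0 -0.06 0" --pt "0 0 -0.1 0" --pt "0 0 -0.15 0" --pt "0 0 -0.15 0"

```text
time: 10.0
ee_pos: [0.4915, -0.3788, 0.2081]
tcp_rot: [-179.5, 0.4, -169.0]
wrist_force: [-0.3, -0.6, 0.5]
opening: 0.0601
grasp_force: 0.0
```

```bash
python3 - <<'E'
from plan import *
from ov import *
plan((.4285,-.0255,.2,180+3.2+90),(.4285,-.0255,.2,180+3.2-90))
t=cam('top');s=cam('side')
LP=[cyl(.017,.0899,.09,0,-.13)]+[box(-.031,.031,y-.0165,y+.0165,.037,.038) for y in(.115,.04,-.035)]
a,o=crop(t,(380,209),100,75,4); draw(a,t,LG,LP,4,o); b,o=crop(s,(335,300),100,75,4); draw(b,s,LG,LP,4,o)
d,_=crop(t,(490,250),100,75,4); e,_=crop(s,(278,395),100,75,4)
cv2.imwrite('pics/v3.png',np.vstack([np.hstack([a,b]),np.hstack([d,e])]))
E
```

```text
t 10.0 at [ 0.4915 -0.3788  0.2081] -169.0 tilt [-179.5    0.4] F [-0.3 -0.6  0.5] open 0.0601 g 0.0
[-0.0057, 0.3588, 0.0081] turn -1.4344 rows>= 9.6
[0.0, -0.0, -0.0] turn 3.1416 rows>= 21.0
```

View pics/v3.png

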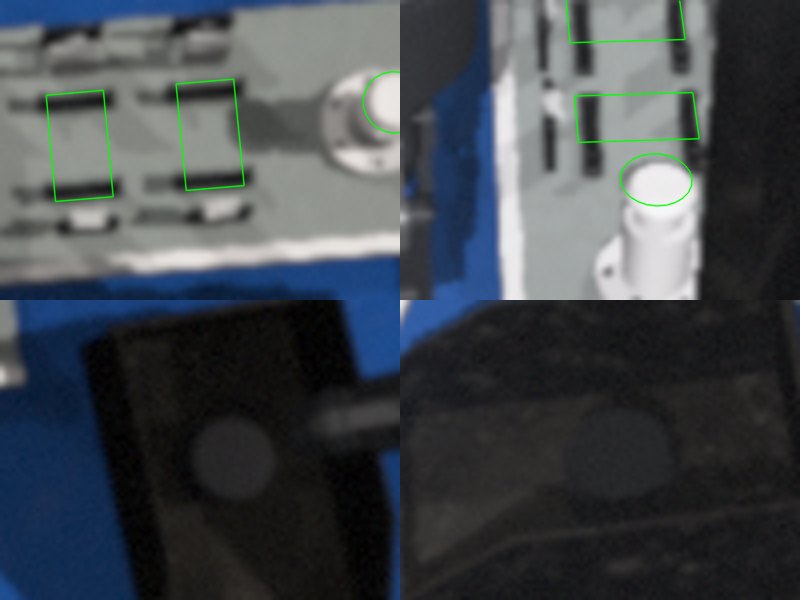

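Call:
arm_command --pt "0 0.045 0 -0.14" --pt "0 0.09 0 -0.28" --pt "0 0.135 0 -0.42" --pt "0 0.18 0 -0.56" --pt "0 0.2 0 -0.7" --hand 0.085

```text
time: 10.6
ee_pos: [0.4502, -0.1782, 0.1985]
tcp_rot: [179.9, 0.0, -128.5]
wrist_force: [0.6, -0.2, 0.7]
opening: 0.085
grasp_force: 0.0
```

```bash
sed -i 's/^LG=.*/LG=np.array([.5880,-.0790,np.radians(5.3)])/' plan.py; python3 - <<'E'
from plan import *
plan((.429,-.0265,.2,273.2),(.429,-.0265,.018,273.2),(.429,-.0265,.2,273.2),(.600,-.2092,.2,273.2),(.600,-.2092,.063,273.2))
E
```

```text
t 10.6 at [ 0.4502 -0.1782  0.1985] -128.5 tilt [179.9   0. ] F [ 0.6 -0.2  0.7] open 0.085 g 0.0
[-0.1056, 0.111, -0.0015] turn -0.7271 rows>= 4.8
[0.0, -0.0, 0.182] turn -0.0 rows>= 3.6
[0.0, -0.0, -0.182] turn -0.0 rows>= 3.6
[0.192, -0.1605, -0.0] turn -0.0 rows>= 5.0
[0.0, -0.0, 0.137] turn -0.0 rows>= 2.7
```

Call:
arm_command --pt "-0.02 0.022 0 -0.145" --pt "-0.04 0.044 0 -0.29" --pt "-0.063 0.066 0 -0.435" --pt "-0.085 0.09 0 -0.58" --pt "-0.1056 0.111 0 -0.727"

```text
time: 11.1
ee_pos: [0.4305, -0.0279, 0.1983]
tcp_rot: [179.9, 0.0, -86.9]
wrist_force: [0.5, -0.2, 0.8]
opening: 0.0851
grasp_force: 0.0
```

Call:
arm_command --pt "0 0 0.03 0" --pt "0 0 0.06 0" --pt "0 0 0.09 0" --pt "0 0 0.1 0" --pt "0 0 0.1 0"

```text
time: 11.6
ee_pos: [0.4302, -0.0291, 0.0978]
tcp_rot: [179.8, 0.0, -87.2]
wrist_force: [-0.0, 0.2, 0.5]
opening: 0.0849
grasp_force: 0.0
```

```bash
python3 - <<'E'
from plan import *
plan((.429,-.0265,.1,273.2),(.429,-.0265,.018,273.2))
E
```

```text
t 11.6 at [ 0.4302 -0.0291  0.0978] -87.2 tilt [179.8   0. ] F [-0.   0.2  0.5] open 0.0849 g 0.0
[-0.0027, 0.001, -0.0022] turn -0.0075 rows>= 0.1
[0.0, -0.0, 0.082] turn -0.0 rows>= 1.6
```

Call:
arm_command --pt "-0.0025 0.001 0.02 -0.007" --pt "-0.0025 0.001 0.045 -0.007" --pt "-0.0025 0.001 0.07 -0.007" --pt "-0.0025 0.001 0.079 -0.007" --pt "-0.0025 0.001 0.079 -0.007"

```text
time: 12.1
ee_pos: [0.4301, -0.0268, 0.0204]
tcp_rot: [179.9, 0.0, -86.8]
wrist_force: [-0.3, -0.5, 0.7]
opening: 0.0851
grasp_force: 0.0
```

Call:
arm_command --pt "0 0 0 0" --pt "0 0 0 0" --pt "0 0 0 0" --pt "0 0 0 0" --pt "0 0 0 0" --hand 0.03 --grip_force 50

```text
time: 12.6
ee_pos: [0.4309, -0.0269, 0.0219]
tcp_rot: [-179.9, -0.0, -86.8]
wrist_force: [-3.3, 0.2, 8.9]
opening: 0.045
grasp_force: 50.4
```

Call:
arm_command --pt "0 0 0 0" --pt "0 0 0 0" --pt "0 0 0 0" --pt "0 0 -0.03 0" --pt "0 0 -0.06 0"

```text
time: 13.1
ee_pos: [0.4296, -0.0267, 0.0808]
tcp_rot: [179.9, 0.0, -86.8]
wrist_force: [0.5, 0.1, -2.3]
opening: 0.0447
grasp_force: 52.6
```

Call:
arm_command --pt "0 0 -0.04 0" --pt "0 0 -0.08 0" --pt "0 0 -0.1 0" --pt "0 0 -0.12 0" --pt "0 0 -0.12 0"

```text
time: 13.6
ee_pos: [0.4313, -0.0268, 0.2031]
tcp_rot: [-179.8, -0.0, -86.8]
wrist_force: [0.1, 0.0, -2.2]
opening: 0.0446
grasp_force: 52.8
```

```bash
python3 - <<'E'
from plan import *
plan((.600,-.2092,.2,273.2),(.600,-.2092,.063,273.2))
E
```

```text
t 13.6 at [ 0.4313 -0.0268  0.2031] -86.8 tilt [-179.8   -0. ] F [ 0.1  0.  -2.2] open 0.0446 g 52.8
[0.1914, -0.1584, 0.0031] turn -0.0004 rows>= 5.0
[0.0, -0.0, 0.137] turn -0.0 rows>= 2.7
```

Call:
arm_command --pt "0.045 -0.04 0 0" --pt "0.09 -0.078 0 0" --pt "0.135 -0.115 0 0" --pt "0.175 -0.145 0 0" --pt "0.1914 -0.1584 0 0"

```text
time: 14.1
ee_pos: [0.5998, -0.2108, 0.1986]
tcp_rot: [179.9, 0.0, -86.8]
wrist_force: [1.0, 1.0, -1.1]
opening: 0.0445
grasp_force: 52.8
```

Call:
arm_command --pt "0 0 0.02 0" --pt "0 0 0.05 0" --pt "0 0 0.07 0" --pt "0 0 0.075 0" --pt "0 0 0.075 0"

```text
time: 14.6
ee_pos: [0.5983, -0.2088, 0.1239]
tcp_rot: [179.9, 0.1, -86.8]
wrist_force: [-0.1, 0.3, -1.7]
opening: 0.0449
grasp_force: 52.9
```

```bash
python3 - <<'E'
from plan import *
from ov import *
plan((.600,-.2092,.125,273.2))
o=bot.get_obs()['ee_pos']; p=[o[0],o[1],np.radians(93.2)]
pics=[]
for n in('top','side'):
    c=cam(n); ct=proj(c,(o[0],o[1],.11)); im,off=crop(c,ct,80,90,5)
    draw(im,c,p,up(BR,o[2]-.0205),5,off); draw(im,c,[.6,-.2092,0],[cyl(.017,.0899,.09)],5,off,(0,0,255)); pics.append(im)
cv2.imwrite('pics/v4.png',np.hstack(pics))
E
```

```text
t 14.6 at [ 0.5983 -0.2088  0.1239] -86.8 tilt [1.799e+02 1.000e-01] F [-0.1  0.3 -1.7] open 0.0449 g 52.9
[0.0005, -0.0017, -0.0011] turn -0.0004 rows>= 0.0
```

View pics/v4.png

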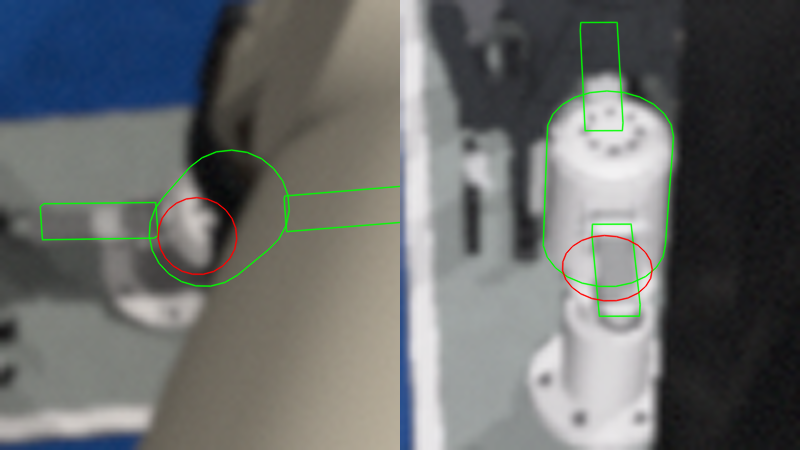

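Call:
arm_command --pt "0.0005 -0.001 0.004 0" --pt "0.0005 -0.001 0.008 0" --pt "0.0005 -0.001 0.012 0" --pt "0.0005 -0.001 0.016 0" --pt "0.0005 -0.001 0.02 0"

```text
time: 15.2
ee_pos: [0.6005, -0.21, 0.1055]
tcp_rot: [-179.9, -0.1, -86.8]
wrist_force: [2.3, -2.5, -0.1]
opening: 0.045
grasp_force: 53.1
```

Call:
arm_command --pt "0 0 0.002 0" --pt "0 0 0.004 0" --pt "0 0 0.006 0" --pt "0 0 0.006 0" --pt "0 0 0.006 0"

```text
time: 15.7
ee_pos: [0.6005, -0.21, 0.0994]
tcp_rot: [-179.9, -0.1, -86.8]
wrist_force: [4.4, -5.0, -0.2]
opening: 0.0451
grasp_force: 53.1
```

Call:
arm_command --pt "0.0007 -0.0006 0 0" --pt "0.0007 -0.0006 0.004 0" --pt "0.0007 -0.0006 0.008 0" --pt "0.0007 -0.0006 0.012 0" --pt "0.0007 -0.0006 0.016 0"

```text
time: 16.2
ee_pos: [0.6007, -0.2103, 0.0829]
tcp_rot: [-180.0, -0.0, -86.8]
wrist_force: [1.7, -2.6, -0.1]
opening: 0.045
grasp_force: 53.1
```

Call:
arm_command --pt "0 0 0.003 0" --pt "0 0 0.006 0" --pt "0 0 0.009 0" --pt "0 0 0.012 0" --pt "0 0 0.014 0"

```text
time: 16.7
ee_pos: [0.6007, -0.2104, 0.0691]
tcp_rot: [-180.0, -0.0, -86.8]
wrist_force: [3.0, -4.7, 1.4]
opening: 0.0446
grasp_force: 53.2
```

Call:
arm_command --pt "0 0 0.002 0" --pt "0 0 0.004 0" --pt "0 0 0.006 0" --pt "0 0 0.006 0" --pt "0 0 0.006 0"

```text
time: 17.2
ee_pos: [0.6009, -0.2103, 0.0669]
tcp_rot: [-179.8, -0.1, -86.8]
wrist_force: [-7.1, -0.2, 22.2]
opening: 0.0451
grasp_force: 55.2
```

Call:
arm_command --pt "0 0 -0.004 0" --pt "0 0 -0.004 0" --pt "0 0 -0.004 0" --pt "0 0 -0.004 0" --pt "0 0 -0.004 0" --hand 0.085

```text
time: 17.7
ee_pos: [0.6004, -0.21, 0.0667]
tcp_rot: [179.9, 0.0, -86.8]
wrist_force: [0.5, 0.9, 0.7]
opening: 0.0849
grasp_force: 0.0
```

Call:
arm_command --pt "0 0 -0.01 0" --pt "0 0 -0.03 0" --pt "0 0 -0.07 0" --pt "0 0 -0.1 0" --pt "0 0 -0.12 0"

```text
time: 18.2
ee_pos: [0.6011, -0.2104, 0.1909]
tcp_rot: [-179.8, -0.1, -86.8]
wrist_force: [-0.8, -0.3, 0.1]
opening: 0.0849
grasp_force: 0.0
```

Call:
arm_command --pt "0 0 0 0.14" --pt "0 0 0 0.28" --pt "0 0 0 0.42" --pt "0 0 0 0.56" --pt "0 0 0 0.7"

```text
time: 18.7
ee_pos: [0.6007, -0.2102, 0.188]
tcp_rot: [-180.0, 0.0, -127.3]
wrist_force: [-0.3, -0.2, 0.1]
opening: 0.0845
grasp_force: 0.0
```

Call:
arm_command --pt "0 0 0 0.14" --pt "0 0 0 0.28" --pt "0 0 0 0.42" --pt "0 0 0 0.56" --pt "0 0 0 0.7"

```text
time: 19.2
ee_pos: [0.6007, -0.2102, 0.1881]
tcp_rot: [-180.0, 0.0, -167.4]
wrist_force: [0.5, -0.0, 0.5]
opening: 0.0848
grasp_force: 0.0
```

```bash
python3 - <<'E'
from plan import *
from ov import *
plan((.601,-.2105,.125,183.2))
pics=[]
for n in('side',):
    c=cam(n); im,off=crop(c,proj(c,(.601,-.2105,.07)),80,90,5)
    draw(im,c,[.601,-.2105,np.radians(93.2)],up(BR,.045),5,off); pics.append(im)
cv2.imwrite('pics/v5.png',np.hstack(pics))
E
```

```text
t 19.2 at [ 0.6007 -0.2102  0.1881] -167.4 tilt [-180.    0.] F [ 0.5 -0.   0.5] open 0.0848 g 0.0
[-0.0003, -0.0004, 0.0631] turn 0.1646 rows>= 1.3
```

View pics/v5.png

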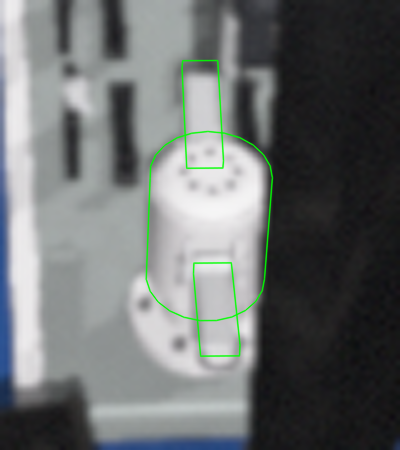

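Call:
arm_command --pt "0 0 0.02 0.12" --pt "0 0 0.045 0.165" --pt "0 0 0.07 0.165" --pt "0 0 0.078 0.165" --pt "0 0 0.085 0.165"

```text
time: 19.75
ee_pos: [0.6006, -0.2102, 0.1024]
tcp_rot: [180.0, -0.0, -176.4]
wrist_force: [-0.3, -0.1, -1.0]
opening: 0.0847
grasp_force: 0.0
```

Call:
arm_command --pt "0 0 0.004 0" --pt "0 0 0.008 0" --pt "0 0 0.012 0" --pt "0 0 0.016 0" --pt "0 0 0.02 0"

```text
time: 20.25
ee_pos: [0.6008, -0.2103, 0.0823]
tcp_rot: [-180.0, 0.0, -176.5]
wrist_force: [-0.4, 0.4, 0.0]
opening: 0.0849
grasp_force: 0.0
```

Call:
arm_command --pt "0 0 0.004 0" --pt "0 0 0.008 0" --pt "0 0 0.012 0" --pt "0 0 0.016 0" --pt "0 0 0.02 0"

```text
time: 20.75
ee_pos: [0.6009, -0.2106, 0.0633]
tcp_rot: [-179.9, 0.1, -176.5]
wrist_force: [-4.2, -0.7, 10.6]
opening: 0.0852
grasp_force: 4.8
```

Call:
arm_command --pt "0 0 0.004 0" --pt "0 0 0.008 0" --pt "0 0 0.012 0" --pt "0 0 0.016 0" --pt "0 0 0.018 0"

```text
time: 21.25
ee_pos: [0.6013, -0.2102, 0.0449]
tcp_rot: [-180.0, 0.1, -176.5]
wrist_force: [0.2, 0.6, 4.7]
opening: 0.0852
grasp_force: 2.2
```

```bash
python3 - <<'E'
from plan import *
plan((.601,-.2105,.047,183.2))
E
```

```text
t 21.2 at [ 0.6013 -0.2102  0.0449] -176.5 tilt [-1.8e+02  1.0e-01] F [0.2 0.6 4.7] open 0.0852 g 2.2
[0.0003, -0.0003, -0.0021] turn 0.0055 rows>= 0.0
```

Bars are contacted symmetrically. Close.

Call:
arm_command --pt "0 0 0 0" --pt "0 0 0 0" --pt "0 0 0 0" --pt "0 0 0 0" --pt "0 0 0 0" --hand 0.05 --grip_force 80

```text
time: 21.75
ee_pos: [0.6013, -0.2098, 0.0458]
tcp_rot: [180.0, 0.1, -176.5]
wrist_force: [-0.5, 3.2, 10.2]
opening: 0.0624
grasp_force: 83.7
```

Call:
arm_command --pt "0 0 0 0" --pt "0 0 0 0" --pt "0 0 0 0" --pt "0 0 0 0" --pt "0 0 0 0"

```text
time: 22.25
ee_pos: [0.6013, -0.2098, 0.0458]
tcp_rot: [180.0, 0.1, -176.5]
wrist_force: [-1.1, 2.2, 10.7]
opening: 0.0624
grasp_force: 83.7
```

Call:
arm_command --pt "0 0 0 0" --pt "0 0 0 0" --pt "0 0 0 0" --pt "0 0 0 0" --pt "0 0 0 0" --grip_force 120

```text
time: 22.75
ee_pos: [0.6013, -0.2098, 0.0461]
tcp_rot: [180.0, 0.1, -176.5]
wrist_force: [-2.7, 3.5, 11.9]
opening: 0.0612
grasp_force: 126.1
```

Call:
arm_command --pt "0 0 0 0" --pt "0 0 0 0" --pt "0 0 0 0" --pt "0 0 0 0" --pt "0 0 -0.01 0" --hand 0.085 --grip_force 40

```text
time: 23.25
ee_pos: [0.5998, -0.2099, 0.0529]
tcp_rot: [179.9, -0.2, -176.5]
wrist_force: [0.7, 0.1, -0.5]
opening: 0.0849
grasp_force: 0.0
```

Call:
arm_command --pt "0 0 -0.03 0" --pt "0 0 -0.06 0" --pt "0 0 -0.09 0" --pt "0 0 -0.12 0" --pt "0 0 -0.15 0"

```text
time: 23.75
ee_pos: [0.6005, -0.2102, 0.2064]
tcp_rot: [-180.0, 0.0, -176.5]
wrist_force: [0.3, -0.1, 0.3]
opening: 0.0851
grasp_force: 0.0
```

```bash
sed -i 's/^LG=.*/LG=np.array([.5888,-.0798,np.radians(5.3)])/' plan.py; python3 - <<'E'
from plan import *
from ov import *
plan(lw(0,.115,.2),lw(0,.115,.028))
pics=[]
for n in('top','side'):
    c=cam(n); im,off=crop(c,proj(c,(.601,-.2105,.07)),80,70,5); pics.append(im)
cv2.imwrite('pics/v6.png',np.hstack(pics))
E
```

```text
t 23.8 at [ 0.6005 -0.2102  0.2064] -176.5 tilt [-180.    0.] F [ 0.3 -0.1  0.3] open 0.0851 g 0.0
[0.0073, 0.2458, 0.0064] turn -0.0313 rows>= 4.9
[-0.0, 0.0, 0.172] turn -0.0 rows>= 3.4
```

View pics/v6.png

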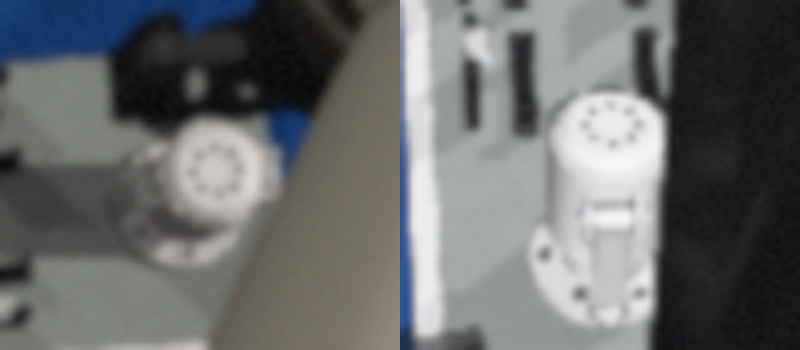

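Call:
arm_command --pt "0.001 0.045 0 -0.03" --pt "0.003 0.093 0 -0.03" --pt "0.005 0.14 0 -0.03" --pt "0.006 0.19 0 -0.031" --pt "0.0073 0.2388 0 -0.031"

```text
time: 24.35
ee_pos: [0.5782, 0.0295, 0.2044]
tcp_rot: [180.0, 0.0, -174.7]
wrist_force: [0.8, 0.3, -0.5]
opening: 0.0848
grasp_force: 0.0
```

Call:
arm_command --pt "0 0.007 0.03 0" --pt "0 0.007 0.07 0" --pt "0 0.007 0.11 0" --pt "0 0.007 0.13 0" --pt "0 0.007 0.13 0"

```text
time: 24.85
ee_pos: [0.576, 0.0346, 0.0709]
tcp_rot: [180.0, -0.3, -174.7]
wrist_force: [-1.2, -0.1, 0.8]
opening: 0.0851
grasp_force: 0.0
```

```bash
python3 - <<'E'
from plan import *
plan(lw(0,.115,.028),lw(.006,.115,.028))
E
```

```text
t 24.9 at [0.576  0.0346 0.0709] -174.7 tilt [180.   -0.3] F [-1.2 -0.1  0.8] open 0.0851 g 0.0
[-0.0022, -0.0001, 0.0429] turn -0.0001 rows>= 0.9
[-0.006, 0.0, -0.0] turn -0.0 rows>= 0.1
```

Call:
arm_command --pt "-0.001 0 0.015 0" --pt "-0.001 0 0.03 0" --pt "-0.001 0 0.041 0" --pt "-0.001 0 0.041 0" --pt "-0.001 0 0.041 0"

```text
time: 25.35
ee_pos: [0.5791, 0.0347, 0.0334]
tcp_rot: [180.0, -0.0, -174.7]
wrist_force: [1.0, 0.1, -0.1]
opening: 0.085
grasp_force: 0.0
```

Call:
arm_command --pt "0 0 0 0" --pt "0 0 0 0" --pt "0 0 0 0" --pt "0 0 0 0" --pt "0 0 0 0" --hand 0.02

```text
time: 25.85
ee_pos: [0.5793, 0.0348, 0.0338]
tcp_rot: [-180.0, 0.0, -174.7]
wrist_force: [-0.5, -1.0, 3.4]
opening: 0.0291
grasp_force: 40.4
```

Call:
arm_command --pt "0 0 0 0" --pt "0 0 0 0" --pt "0 0 0 0" --pt "0 0 0 0" --pt "0 0 0 0"

```text
time: 26.35
ee_pos: [0.5793, 0.0348, 0.0338]
tcp_rot: [-180.0, 0.0, -174.7]
wrist_force: [-2.3, -0.0, 5.3]
opening: 0.0293
grasp_force: 40.6
```

```bash
python3 - <<'E'
from plan import *
plan(lw(0,.115,.028),lw(.006,.115,.028))
E
```

```text
t 26.4 at [0.5793 0.0348 0.0338] -174.7 tilt [-180.    0.] F [-2.3 -0.   5.3] open 0.0293 g 40.6
[0.0011, 0.0001, 0.0058] turn -0.0003 rows>= 0.1
[-0.006, 0.0, -0.0] turn -0.0 rows>= 0.1
```

Call:
arm_command --pt "-0.002 0 0 0" --pt "-0.004 0 0 0" --pt "-0.0065 0 0 0" --pt "-0.0065 0 0 0" --pt "-0.0065 0 0 0"

```text
time: 26.85
ee_pos: [0.5845, 0.0352, 0.0338]
tcp_rot: [-180.0, -0.1, -174.7]
wrist_force: [-9.0, -0.8, 10.4]
opening: 0.0291
grasp_force: 41.3
```

Call:
arm_command --pt "0 0 -0.004 0" --pt "0 0 -0.01 0" --pt "0 0 -0.018 0" --pt "0 0 -0.026 0" --pt "0 0 -0.034 0"

```text
time: 27.35
ee_pos: [0.5854, 0.0354, 0.0679]
tcp_rot: [180.0, -0.0, -174.7]
wrist_force: [-3.4, -0.7, -3.2]
opening: 0.0288
grasp_force: 39.8
```

Call:
arm_command --pt "0.004 0 -0.02 0" --pt "0.01 0 -0.05 0" --pt "0.02 0 -0.08 0" --pt "0.02 0 -0.11 0" --pt "0.02 0 -0.13 0"

```text
time: 27.85
ee_pos: [0.567, 0.0336, 0.2014]
tcp_rot: [-180.0, 0.4, -174.7]
wrist_force: [-0.2, -0.1, -0.9]
opening: 0.0298
grasp_force: 40.1
```

```bash
python3 - <<'E'
from plan import *
plan((.47,-.12,.2,190),(.445,-.375,.2,190))
E
```

```text
t 27.9 at [0.567  0.0336 0.2014] -174.7 tilt [-180.     0.4] F [-0.2 -0.1 -0.9] open 0.0298 g 40.1
[0.1107, -0.144, 0.0014] turn -0.0823 rows>= 3.6
[0.0689, -0.2468, -0.0] turn 0.0 rows>= 5.1
```

Call:
arm_command --pt "0.025 -0.035 0 0.14" --pt "0.05 -0.07 0 0.28" --pt "0.08 -0.11 0 0.42" --pt "0.1 -0.145 0 0.56" --pt "0.1134 -0.1738 0 0.7"

```text
time: 28.35
ee_pos: [0.4686, -0.152, 0.1992]
tcp_rot: [179.9, 0.3, 144.8]
wrist_force: [1.6, 0.3, -1.0]
opening: 0.0289
grasp_force: 40.1
```

```bash
python3 - <<'E'
from plan import *
plan((.435,-.385,.2,101),(.435,-.385,.05,101))
E
```

```text
t 28.4 at [ 0.4686 -0.152   0.1992] 144.8 tilt [179.9   0.3] F [ 1.6  0.3 -1. ] open 0.0289 g 40.1
[-0.1069, -0.2098, -0.0008] turn 0.7646 rows>= 5.1
[0.0, 0.0, 0.15] turn 0.0 rows>= 3.0
```

Call:
arm_command --pt "-0.022 -0.042 0 0.149" --pt "-0.044 -0.084 0 0.298" --pt "-0.066 -0.126 0 0.447" --pt "-0.088 -0.168 0 0.596" --pt "-0.1069 -0.2098 0 0.745"

```text
time: 28.85
ee_pos: [0.437, -0.386, 0.1988]
tcp_rot: [179.9, 0.2, 102.1]
wrist_force: [1.2, -0.4, -1.1]
opening: 0.0293
grasp_force: 40.1
```

Call:
arm_command --pt "0 0 0.03 0.02" --pt "0 0 0.07 0.02" --pt "0 0 0.11 0.02" --pt "0 0 0.148 0.02" --pt "0 0 0.148 0.02"

```text
time: 29.35
ee_pos: [0.4352, -0.382, 0.0452]
tcp_rot: [-179.8, -0.3, 101.3]
wrist_force: [-0.7, -0.1, -1.2]
opening: 0.0291
grasp_force: 40.0
```

Call:
arm_command --pt "0 0 0 0" --pt "0 0 0 0" --pt "0 0 0 0" --pt "0 0 0 0" --pt "0 0 0 0" --hand 0.048

```text
time: 29.85
ee_pos: [0.4371, -0.3836, 0.0503]
tcp_rot: [179.9, 0.1, 101.3]
wrist_force: [0.4, -0.3, 0.5]
opening: 0.0481
grasp_force: 0.0
```

Call:
arm_command --pt "0 0 -0.03 0" --pt "0 0 -0.07 0" --pt "0 0 -0.11 0" --pt "0 0 -0.15 0" --pt "0 0 -0.17 0"

```text
time: 30.35
ee_pos: [0.4372, -0.3837, 0.2236]
tcp_rot: [179.8, 0.2, 101.3]
wrist_force: [-0.0, 0.2, -0.2]
opening: 0.0482
grasp_force: 0.0
```

```bash
python3 - <<'E'
from plan import *
from ov import *
A=(.4325,.2395,.13)
plan((.44,-.1,.22,101),(.44,.14,.22,131))
t=cam('top');s=cam('side')
a,o=crop(t,(490,250),80,60,5); b,o=crop(s,(278,395),80,60,5)
cs=[]
for c in(t,s):
    im,o=crop(c,proj(c,(.52,.27,0)),100,75,4)
    draw(im,c,[.432,.2388,np.radians(-49.3)],up(CELL,.016),4,o); draw(im,c,[.6235,.3155,np.radians(-113)],up(CELL,.017),4,o); cs.append(im)
cv2.imwrite('pics/v7.png',np.vstack([np.hstack([a,b]),np.hstack(cs)]))
for n in('top','side'): print(n,[np.round(at_z((t,s)[n=='side'],r['location'],.017)[:2],4).tolist()+[round(r['confidence'],2)] for r in bot.mark_of(n,'cell1')])
E
```

```text
t 30.4 at [ 0.4372 -0.3837  0.2236] 101.3 tilt [179.8   0.2] F [-0.   0.2 -0.2] open 0.0482 g 0.0
[0.2776, 0.0585, 0.0036] turn 0.0061 rows>= 5.7
[0.2356, 0.0458, -0.0] turn -0.5236 rows>= 4.8
top [[0.4348, 0.2397, 0.95], [0.5449, 0.2024, 0.78], [0.3994, 0.1079, 0.18], [0.5839, -0.0444, 0.17]]
side [[0.4401, 0.2218, 0.98], [0.5495, 0.1967, 0.67], [0.6303, 0.3017, 0.55]]
```

View pics/v7.png

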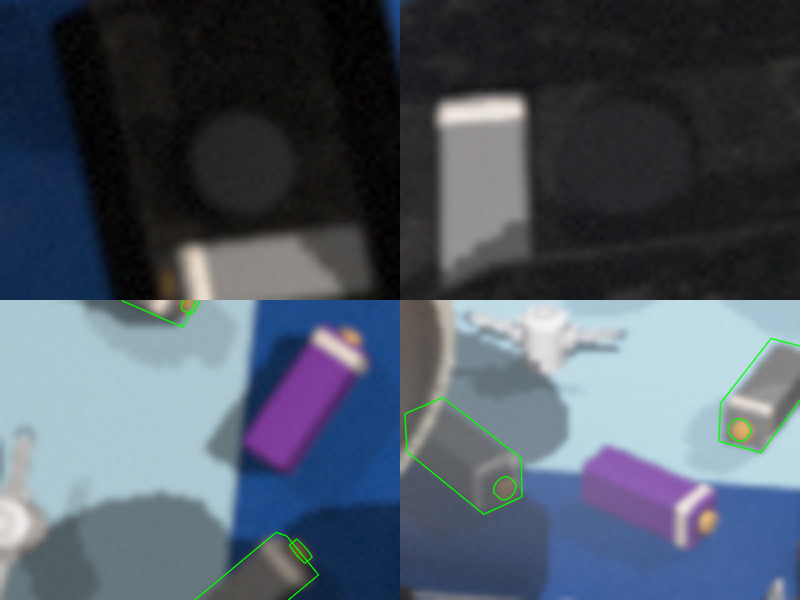

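```bash
python3 - <<'E'
from plan import *
plan((.44,-.2,.22,143.2),(.44,0,.22,185.1),(.44,.18,.22,227),(.432,.2388,.22,268.9),(.432,.2388,.12,310.7),(.432,.2388,.008,310.7))
E
```

```text
t 30.6 at [ 0.4368 -0.3834  0.2193] 101.3 tilt [180.   0.] F [ 0.5  0.1 -1.6] open 0.0478 g 0.0
[0.1791, 0.0392, -0.0007] turn -0.7304 rows>= 4.9
[0.1198, 0.1601, -0.0] turn -0.7313 rows>= 4.9
[-0.016, 0.1793, -0.0] turn -0.7313 rows>= 4.9
[-0.0375, 0.046, -0.0] turn -0.7313 rows>= 4.9
[-0.0, 0.0, 0.1] turn -0.7295 rows>= 4.9
[0.0, -0.0, 0.112] turn -0.0 rows>= 2.2
```

Call:
arm_command --pt "0.036 0.008 0 -0.146" --pt "0.072 0.016 0 -0.292" --pt "0.108 0.024 0 -0.438" --pt "0.144 0.032 0 -0.584" --pt "0.1791 0.0392 0 -0.73" --hand 0.085

```text
time: 31.05
ee_pos: [0.4392, -0.1983, 0.2175]
tcp_rot: [-180.0, -0.1, 143.5]
wrist_force: [0.7, -0.0, 1.4]
opening: 0.0848
grasp_force: 0.0
```

Call:
arm_command --pt "0.024 0.032 0 -0.146" --pt "0.048 0.064 0 -0.292" --pt "0.072 0.096 0 -0.438" --pt "0.096 0.128 0 -0.584" --pt "0.1198 0.16 0 -0.731"

```text
time: 31.55
ee_pos: [0.4391, 0.0015, 0.2177]
tcp_rot: [180.0, -0.1, -174.6]
wrist_force: [0.5, -1.0, 1.4]
opening: 0.0852
grasp_force: 0.0
```

Call:
arm_command --pt "-0.003 0.036 0 -0.146" --pt "-0.006 0.072 0 -0.292" --pt "-0.01 0.108 0 -0.438" --pt "-0.013 0.144 0 -0.584" --pt "-0.016 0.1793 0 -0.731"

```text
time: 32.05
ee_pos: [0.4393, 0.1813, 0.2177]
tcp_rot: [179.9, -0.1, -132.7]
wrist_force: [1.0, -0.3, 0.3]
opening: 0.0849
grasp_force: 0.0
```

Call:
arm_command --pt "-0.007 0.009 0 -0.146" --pt "-0.014 0.018 0 -0.292" --pt "-0.022 0.027 0 -0.438" --pt "-0.03 0.036 0 -0.584" --pt "-0.0375 0.046 0 -0.731"

```text
time: 32.55
ee_pos: [0.4315, 0.239, 0.2175]
tcp_rot: [179.9, -0.1, -90.8]
wrist_force: [-0.1, -0.4, -0.5]
opening: 0.0852
grasp_force: 0.0
```

Call:
arm_command --pt "0 0 0.02 -0.146" --pt "0 0 0.04 -0.292" --pt "0 0 0.06 -0.438" --pt "0 0 0.08 -0.584" --pt "0 0 0.1 -0.73"

```text
time: 33.05
ee_pos: [0.4312, 0.2383, 0.1167]
tcp_rot: [179.9, 0.0, -49.0]
wrist_force: [-0.8, 0.4, -0.2]
opening: 0.0853
grasp_force: 0.0
```

```bash
python3 - <<'E'
from plan import *
from ov import *
plan((.432,.2388,.06,310.7),(.432,.2388,.008,310.7))
pics=[]
for n in('top','side'):
    c=cam(n); im,off=crop(c,proj(c,(.432,.2388,.03)),80,75,5); draw(im,c,[.432,.2388,np.radians(-49.3)],up(CELL,.016),5,off); pics.append(im)
    print([np.round(at_z(c,r['location'],.017)[:2],4).tolist()+[round(r['confidence'],2)] for r in bot.mark_of(n,'cell1')])
cv2.imwrite('pics/v8.png',np.hstack(pics))
E
```

```text
t 33.0 at [0.4312 0.2383 0.1167] -49.0 tilt [179.9   0. ] F [-0.8  0.4 -0.2] open 0.0853 g 0.0
[0.0001, -0.0009, 0.0567] turn 0.0051 rows>= 1.1
[0.0, -0.0, 0.052] turn -0.0 rows>= 1.0
[[0.5454, 0.2019, 0.94], [0.436, 0.2374, 0.88], [0.6213, 0.3137, 0.68]]
[[0.4349, 0.2233, 0.84], [0.63, 0.2962, 0.83]]
```

View pics/v8.png

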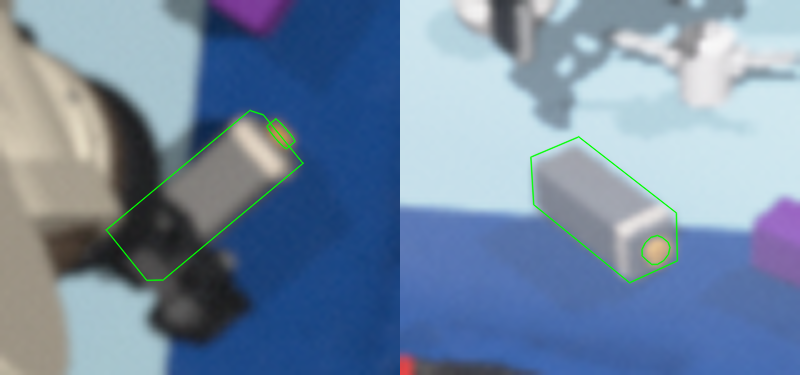

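Call:
arm_command --pt "0 -0.0005 0.03 0.005" --pt "0 -0.0005 0.06 0.005" --pt "0 -0.0005 0.085 0.005" --pt "0 -0.0005 0.1 0.005" --pt "0 -0.0005 0.109 0.005"

```text
time: 33.75
ee_pos: [0.4324, 0.2391, 0.0099]
tcp_rot: [180.0, 0.0, -49.8]
wrist_force: [0.5, 0.3, -0.4]
opening: 0.0852
grasp_force: 0.0
```

Call:
arm_command --pt "0 0 0 0" --pt "0 0 0 0" --pt "0 0 0 0" --pt "0 0 0 0" --pt "0 0 0 0" --hand 0.02 --grip_force 60

```text
time: 34.25
ee_pos: [0.4331, 0.2394, 0.0116]
tcp_rot: [-179.9, -0.0, -49.6]
wrist_force: [-1.0, -0.3, 6.0]
opening: 0.029
grasp_force: 59.2
```

Call:
arm_command --pt "0 0 0 0" --pt "0 0 0 0" --pt "0 0 -0.02 0" --pt "0 0 -0.06 0" --pt "0 0 -0.1 0"

```text
time: 34.75
ee_pos: [0.432, 0.2388, 0.1113]
tcp_rot: [179.9, 0.0, -49.6]
wrist_force: [1.2, 0.9, -0.6]
opening: 0.0288
grasp_force: 58.9
```

```bash
python3 - <<'E'
from plan import *
plan((.46,.2,.16,268.9),(.5,.13,.16,227),(*lw(0.001,.115,.16)[:3],185.3),lw(0.001,.115,.09))
E
```

```text
t 34.8 at [0.432  0.2388 0.1113] -49.6 tilt [179.9   0. ] F [ 1.2  0.9 -0.6] open 0.0288 g 58.9
[0.0477, 0.0037, -0.0487] turn 0.7234 rows>= 4.8
[0.0692, -0.0413, -0.0] turn 0.7313 rows>= 4.9
[0.0156, -0.1228, -0.0] turn 0.7278 rows>= 4.9
[-0.0, 0.0, 0.07] turn -0.0 rows>= 1.4
```

Call:
arm_command --pt "0.01 0.001 -0.01 0.145" --pt "0.02 0.002 -0.02 0.29" --pt "0.03 0.003 -0.03 0.435" --pt "0.04 0.004 -0.04 0.58" --pt "0.0477 0.0037 -0.0487 0.723"

```text
time: 35.25
ee_pos: [0.4609, 0.1999, 0.1599]
tcp_rot: [-180.0, 0.0, -91.4]
wrist_force: [-0.7, 0.8, -0.6]
opening: 0.0291
grasp_force: 59.1
```

Call:
arm_command --pt "0.014 -0.008 0 0.146" --pt "0.028 -0.016 0 0.292" --pt "0.042 -0.025 0 0.438" --pt "0.056 -0.033 0 0.584" --pt "0.0692 -0.0413 0 0.731"

```text
time: 35.75
ee_pos: [0.5008, 0.1298, 0.1593]
tcp_rot: [-180.0, 0.0, -133.3]
wrist_force: [-0.0, -0.1, -0.7]
opening: 0.0286
grasp_force: 59.1
```

Call:
arm_command --pt "0.003 -0.025 0 0.146" --pt "0.006 -0.05 0 0.292" --pt "0.009 -0.075 0 0.438" --pt "0.012 -0.1 0 0.584" --pt "0.0156 -0.1228 0 0.728"

```text
time: 36.25
ee_pos: [0.5805, 0.0343, 0.1592]
tcp_rot: [-180.0, 0.0, -175.0]
wrist_force: [-1.6, 0.2, -0.7]
opening: 0.0286
grasp_force: 59.1
```

Call:
arm_command --pt "0 0 0.02 0" --pt "0 0 0.05 0" --pt "0 0 0.07 0" --pt "0 0 0.07 0" --pt "0 0 0.07 0"

```text
time: 36.75
ee_pos: [0.5798, 0.0353, 0.0896]
tcp_rot: [-180.0, -0.0, -174.7]
wrist_force: [0.3, 0.5, -0.6]
opening: 0.0289
grasp_force: 59.0
```

```bash
python3 - <<'E'
from plan import *
from ov import *
plan(lw(.001,.115,.09))
o=bot.get_obs()['ee_pos']; p=[o[0],o[1],np.radians(185.3)]
pics=[]
for n in('top','side'):
    c=cam(n); im,off=crop(c,proj(c,o),80,75,5); draw(im,c,p,up(CELL,o[2]+.005),5,off); pics.append(im)
cv2.imwrite('pics/v9.png',np.hstack(pics))
E
```

```text
t 36.8 at [0.5798 0.0353 0.0896] -174.7 tilt [-180.   -0.] F [ 0.3  0.5 -0.6] open 0.0289 g 59.0
[0.0007, -0.0004, -0.0004] turn 0.0007 rows>= 0.0
```

View pics/v9.png

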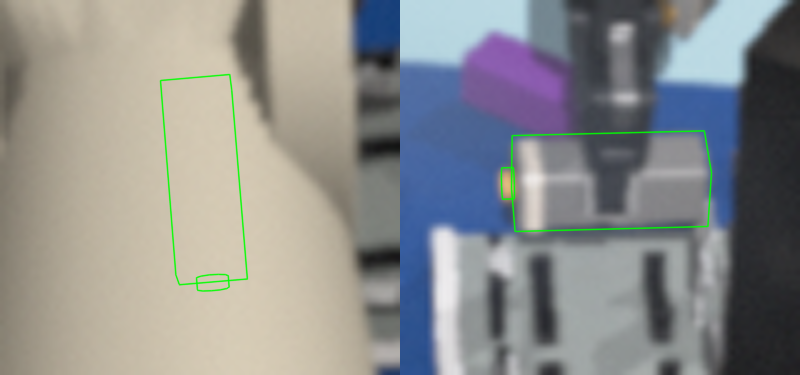

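Call:
arm_command --pt "0 0 0.01 0" --pt "0 0 0.02 0" --pt "0 0 0.03 0" --pt "0 0 0.033 0" --pt "0 0 0.033 0"

```text
time: 37.35
ee_pos: [0.5795, 0.0353, 0.0558]
tcp_rot: [180.0, -0.0, -174.7]
wrist_force: [-1.4, 0.7, 2.8]
opening: 0.0289
grasp_force: 61.4
```

Call:
arm_command --pt "-0.0015 0 0 0" --pt "-0.003 0 0 0" --pt "-0.0045 0 0 0" --pt "-0.006 0 0 0" --pt "-0.006 0 0 0"

```text
time: 37.85
ee_pos: [0.5851, 0.0358, 0.0553]
tcp_rot: [-180.0, -0.1, -174.7]
wrist_force: [-4.3, -0.3, 1.2]
opening: 0.0286
grasp_force: 60.9
```

Call:
arm_command --pt "0 0 0 0" --pt "0 0 0 0" --pt "0 0 0 0" --pt "0 0 0 0" --pt "0 0 0 0"

```text
time: 38.35
ee_pos: [0.5855, 0.0358, 0.0556]
tcp_rot: [-180.0, -0.0, -174.7]
wrist_force: [-4.5, -0.4, -2.9]
opening: 0.0285
grasp_force: 60.4
```

Call:
arm_command --pt "0 0 0.004 0" --pt "0 0 0.008 0" --pt "0 0 0.012 0" --pt "0 0 0.016 0" --pt "0 0 0.018 0"

```text
time: 38.85
ee_pos: [0.5856, 0.0359, 0.0374]
tcp_rot: [180.0, -0.0, -174.7]
wrist_force: [-3.4, -0.2, 1.9]
opening: 0.029
grasp_force: 60.8
```

Call:
arm_command --pt "0 0 0.001 0" --pt "0 0 0.002 0" --pt "0 0 0.003 0" --pt "0 0 0.003 0" --pt "0 0 0.003 0"

```text
time: 39.35
ee_pos: [0.586, 0.0359, 0.0367]
tcp_rot: [180.0, 0.1, -174.7]
wrist_force: [-7.6, 0.6, 13.9]
opening: 0.0293
grasp_force: 62.5
```

Call:
arm_command --pt "0 0 -0.001 0" --pt "0 0 -0.002 0" --pt "0 0 -0.002 0" --pt "0 0 -0.002 0" --pt "0 0 -0.002 0" --hand 0.05

```text
time: 39.85
ee_pos: [0.5858, 0.0359, 0.0368]
tcp_rot: [180.0, 0.0, -174.7]
wrist_force: [0.3, 0.1, -0.3]
opening: 0.0498
grasp_force: 0.0
```

Call:
arm_command --pt "0 0 -0.02 0" --pt "0 0 -0.05 0" --pt "0 0 -0.09 0" --pt "0 0 -0.13 0" --pt "0 0 -0.17 0"

```text
time: 40.35
ee_pos: [0.5856, 0.0358, 0.2085]
tcp_rot: [-180.0, 0.0, -174.7]
wrist_force: [0.7, -0.4, 1.0]
opening: 0.0499
grasp_force: 0.0
```

```bash
python3 - <<'E'
from plan import *
from ov import *
plan((.60,.17,.2,227),(.6235,.3155,.2,247))
c=cam('side'); im,off=crop(c,proj(c,(.58,.036,.05)),80,60,5); draw(im,c,lw(0,.115,0)[:2]+(np.radians(185.3),),up(CELL,.041),5,off)
im2,off=crop(c,proj(c,(.6235,.3155,.02)),80,60,5); draw(im2,c,[.6235,.3155,np.radians(-113)],up(CELL,.017),5,off)
t=cam('top'); im3,off=crop(t,proj(t,(.6235,.3155,.02)),80,60,5); draw(im3,t,[.6235,.3155,np.radians(-113)],up(CELL,.017),5,off)
im4,off=crop(t,proj(t,(.58,.036,.05)),80,60,5)
cv2.imwrite('pics/v10.png',np.vstack([np.hstack([im,im4]),np.hstack([im2,im3])]))
for n in('top','side'):
    c=(t,s)[1] if 0 else (t if n=='top' else c)
    print([np.round(at_z(c,r['location'],.017)[:2],4).tolist()+[round(r['confidence'],2)] for r in bot.mark_of(n,'cell1')],[np.round(at_z(c,r['location'],.017)[:2],4).tolist()+[round(r['confidence'],2)] for r in bot.mark_of(n,'cell1_nub')])
E
```

```text
t 40.4 at [0.5856 0.0358 0.2085] -174.7 tilt [-180.    0.] F [ 0.7 -0.4  1. ] open 0.0499 g 0.0
[-0.0268, 0.1322, 0.0085] turn -0.7271 rows>= 4.8
[-0.1224, 0.082, -0.0] turn -0.3491 rows>= 2.9
[[0.6254, 0.3175, 0.87], [0.5485, 0.2009, 0.53]] [[0.6051, 0.2827, 0.96], [0.5887, 0.1764, 0.77]]
[[0.4951, -0.0202, 0.7], [0.5847, 0.0162, 0.63], [0.6334, -0.0628, 0.55]] [[0.6264, -0.0473, 0.65], [0.5817, -0.0283, 0.57]]
```

View pics/v10.png

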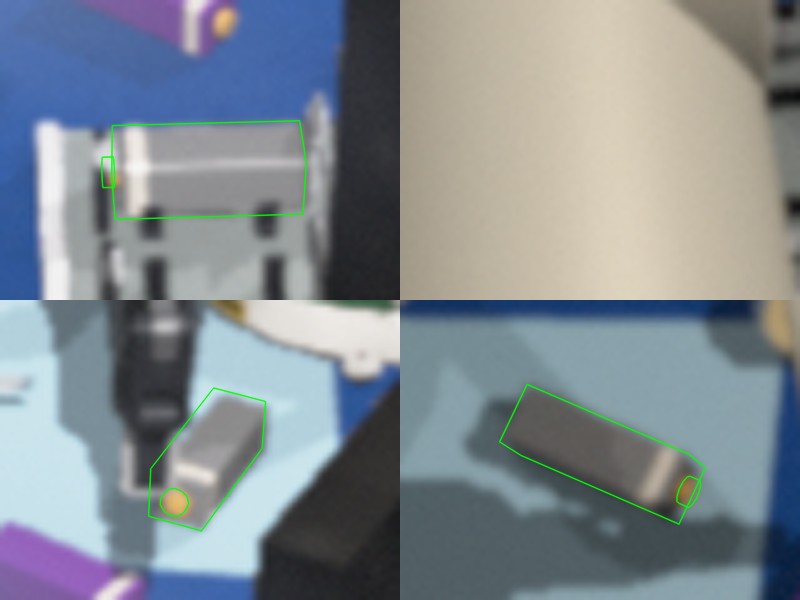

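Call:
arm_command --pt "-0.005 0.026 0 -0.145" --pt "-0.01 0.052 0 -0.29" --pt "-0.015 0.078 0 -0.435" --pt "-0.021 0.105 0 -0.58" --pt "-0.0268 0.1322 0 -0.727" --hand 0.07

```text
time: 41.15
ee_pos: [0.5996, 0.1709, 0.2051]
tcp_rot: [179.9, -0.1, -132.7]
wrist_force: [0.7, -0.6, 0.5]
opening: 0.0699
grasp_force: 0.0
```

Call:
arm_command --pt "-0.025 0.017 0.02 -0.07" --pt "-0.05 0.034 0.04 -0.14" --pt "-0.075 0.05 0.06 -0.21" --pt "-0.1 0.067 0.08 -0.28" --pt "-0.1224 0.082 0.1 -0.349"

```text
time: 41.65
ee_pos: [0.6229, 0.3165, 0.104]
tcp_rot: [179.9, -0.1, -112.8]
wrist_force: [0.4, -0.4, -0.6]
opening: 0.0701
grasp_force: 0.0
```

```bash
python3 - <<'E'
from plan import *
plan((.6228,.315,.009,246.7))
E
```

```text
t 41.6 at [0.6229 0.3165 0.104 ] -112.8 tilt [ 1.799e+02 -1.000e-01] F [ 0.4 -0.4 -0.6] open 0.0701 g 0.0
[0.0014, -0.0005, 0.095] turn 0.0083 rows>= 1.9
```

Call:
arm_command --pt "0.001 0 0.03 0.008" --pt "0.001 0 0.06 0.008" --pt "0.001 0 0.08 0.008" --pt "0.001 0 0.094 0.008" --pt "0.001 0 0.094 0.008"

```text
time: 42.15
ee_pos: [0.6216, 0.3136, 0.0095]
tcp_rot: [179.8, -0.2, -113.5]
wrist_force: [0.0, 1.2, -0.3]
opening: 0.0698
grasp_force: 0.0
```

Call:
arm_command --pt "0 0 0 0" --pt "0 0 0 0" --pt "0 0 0 0" --pt "0 0 0 0" --pt "0 0 0 0" --hand 0.02

```text
time: 42.65
ee_pos: [0.6242, 0.3148, 0.0149]
tcp_rot: [-179.9, 0.1, -113.5]
wrist_force: [-0.3, -0.8, 5.0]
opening: 0.0287
grasp_force: 61.1
```

Call:
arm_command --pt "0 0 0 0" --pt "0 0 0 0" --pt "0 0 -0.02 0" --pt "0 0 -0.05 0" --pt "0 0 -0.09 0"

```text
time: 43.15
ee_pos: [0.6223, 0.314, 0.1023]
tcp_rot: [179.9, -0.1, -113.5]
wrist_force: [0.9, -0.2, -0.9]
opening: 0.0285
grasp_force: 60.1
```

Call:
arm_command --pt "0 0 -0.03 0" --pt "0 0 -0.06 0" --pt "0 0 -0.06 0" --pt "0 0 -0.06 0" --pt "0 0 -0.06 0"

```text
time: 43.65
ee_pos: [0.6229, 0.3143, 0.1615]
tcp_rot: [179.9, -0.1, -113.5]
wrist_force: [0.4, 0.4, -2.1]
opening: 0.0286
grasp_force: 60.2
```

```bash
python3 - <<'E'
from plan import *
plan((.60,.15,.165,216),(*lw(0.001,.04,.165)[:3],185.3),lw(0.001,.04,.095))
E
```

```text
t 43.6 at [0.6229 0.3143 0.1615] -113.5 tilt [ 1.799e+02 -1.000e-01] F [ 0.4  0.4 -2.1] open 0.0286 g 60.2
[0.1598, -0.0444, -0.0035] turn 0.5329 rows>= 3.6
[0.1229, -0.1454, -0.0] turn 0.5358 rows>= 3.8
[-0.0, 0.0, 0.07] turn -0.0 rows>= 1.4
```

Call:
arm_command --pt "0.032 -0.009 0 0.107" --pt "0.064 -0.018 0 0.214" --pt "0.096 -0.027 0 0.321" --pt "0.128 -0.036 0 0.428" --pt "0.1598 -0.0444 0 0.533"

```text
time: 44.15
ee_pos: [0.5994, 0.1488, 0.1612]
tcp_rot: [179.9, -0.1, -144.3]
wrist_force: [-0.3, 0.2, -0.8]
opening: 0.0286
grasp_force: 60.1
```

Call:
arm_command --pt "0.025 -0.029 0 0.107" --pt "0.05 -0.058 0 0.214" --pt "0.075 -0.087 0 0.321" --pt "0.1 -0.116 0 0.428" --pt "0.1229 -0.1454 0 0.536"

```text
time: 44.65
ee_pos: [0.5853, -0.0411, 0.1615]
tcp_rot: [180.0, -0.1, -175.0]
wrist_force: [1.3, -0.8, -1.9]
opening: 0.0285
grasp_force: 60.1
```

Call:
arm_command --pt "0 0 0.02 0" --pt "0 0 0.04 0" --pt "0 0 0.06 0" --pt "0 0 0.066 0" --pt "0 0 0.066 0"

```text
time: 45.15
ee_pos: [0.5853, -0.0395, 0.0953]
tcp_rot: [180.0, -0.2, -174.7]
wrist_force: [0.5, -0.1, -0.9]
opening: 0.0283
grasp_force: 60.1
```

```bash
python3 - <<'E'
from plan import *
from ov import *
plan(lw(.001,.04,.057))
o=bot.get_obs()['ee_pos']; p=[o[0],o[1],np.radians(185.3)]
c=cam('side'); im,off=crop(c,proj(c,o),80,75,6); draw(im,c,p,up(CELL,o[2]+.003),6,off)
cv2.imwrite('pics/v11.png',im)
E
```

```text
t 45.1 at [ 0.5853 -0.0395  0.0953] -174.7 tilt [180.   -0.2] F [ 0.5 -0.1 -0.9] open 0.0283 g 60.1
[-0.0008, -0.0004, 0.0383] turn -0.0002 rows>= 0.8
```

View pics/v11.png

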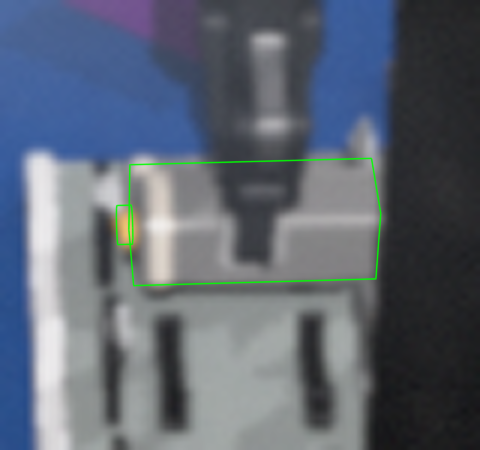

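Call:
arm_command --pt "0 -0.0004 0.01 0" --pt "0 -0.0004 0.02 0" --pt "0 -0.0004 0.03 0" --pt "0 -0.0004 0.037 0" --pt "0 -0.0004 0.037 0"

```text
time: 45.7
ee_pos: [0.5863, -0.0401, 0.0605]
tcp_rot: [-180.0, 0.0, -174.7]
wrist_force: [-5.2, -0.8, 7.2]
opening: 0.0287
grasp_force: 63.5
```

Call:
arm_command --pt "-0.0015 0 0 0" --pt "-0.003 0 0 0" --pt "-0.0045 0 0 0" --pt "-0.0055 0 0 0" --pt "-0.0055 0 0 0"

```text
time: 46.2
ee_pos: [0.5888, -0.0399, 0.0603]
tcp_rot: [-180.0, -0.3, -174.7]
wrist_force: [-21.0, -1.6, 12.1]
opening: 0.0288
grasp_force: 64.3
```

Call:
arm_command --pt "0 0 0 0" --pt "0 0 0 0" --pt "0 0 0 0" --pt "0 0 0 0" --pt "0 0 0 0"

```text
time: 46.7
ee_pos: [0.5888, -0.0399, 0.0603]
tcp_rot: [-180.0, -0.3, -174.7]
wrist_force: [-20.0, -2.0, 11.2]
opening: 0.0286
grasp_force: 64.3
```

```bash
cat > nub.py <<'E'
from plan import *
from ov import *
def blobs(near,zs,name='side'):
    c=cam(name); k=cv2.resize(c['color'],None,fx=4,fy=4,interpolation=cv2.INTER_CUBIC).astype(float)
    b,g,r=k[...,0],k[...,1],k[...,2]
    out=[]
    for w in near:
        u=proj(c,w); yy,xx=np.mgrid[:k.shape[0],:k.shape[1]]; X=(xx+.5)/4-.5;Y=(yy+.5)/4-.5
        win=(abs(X-u[0])<9)&(abs(Y-u[1])<12)
        m=win&((r-b)>45)&(r>110)
        m2=win&(np.minimum(np.minimum(b,g),r)>190)
        f=lambda m:(np.round([X[m].mean()-u[0],Y[m].mean()-u[1]],2).tolist(),int(m.sum())) if m.any() else None
        fm=lambda m:np.round([X[m].min()-u[0],X[m].max()-u[0],Y[m].min()-u[1],Y[m].max()-u[1]],2).tolist() if m.any() else None
        out.append((np.round(u,1).tolist(),'nub',f(m),fm(m),'band',f(m2),fm(m2)))
    return out
E
python3 - <<'E'
from nub import *
o=bot.get_obs()['ee_pos']
q=lw(-.045,.115,.041)[:3]; d=np.array(lw(-.045,0,0)[:3])-np.array(lw(0,0,0)[:3])
for r in blobs([q,np.array([*(np.array(o)+d)[:2],o[2]+.003])],None): print(r)
plan(lw(0,.04,.06))
E
```

```text
([318.9, 244.9], 'nub', ([2.43, 1.7], 68), [1.45, 3.45, 0.68, 2.68], 'band', ([1.92, -1.1], 1053), [-8.8, 8.95, -8.57, 11.93])
([322.5, 259.6], 'nub', ([5.06, 5.19], 205), [3.67, 6.67, 2.48, 7.98], 'band', ([6.59, -2.31], 273), [2.92, 8.92, -11.77, 6.48])
t 46.8 at [ 0.5888 -0.0399  0.0603] -174.7 tilt [-180.    -0.3] F [-21.   -2.4  11.7] open 0.0282 g 64.3
[0.0037, 0.0003, 0.0003] turn -0.0007 rows>= 0.1
```

Call:
arm_command --pt "0.001 0 -0.002 0" --pt "0.002 0 -0.008 0" --pt "0.002 0 -0.016 0" --pt "0.002 0 -0.024 0" --pt "0.002 0 -0.03 0"

```text
time: 47.25
ee_pos: [0.5905, -0.0397, 0.091]
tcp_rot: [-180.0, 0.1, -174.7]
wrist_force: [-0.4, 0.2, -1.5]
opening: 0.0286
grasp_force: 62.5
```

Call:
arm_command --pt "0 0 -0.02 0" --pt "0 0 -0.04 0" --pt "0 0 -0.06 0" --pt "0 0 -0.07 0" --pt "0 0 -0.07 0"

```text
time: 47.75
ee_pos: [0.5908, -0.0397, 0.1616]
tcp_rot: [-180.0, 0.2, -174.7]
wrist_force: [0.3, -0.2, -2.1]
opening: 0.0285
grasp_force: 62.5
```

```bash
python3 - <<'E'
from nub import *
o=np.array(bot.get_obs()['ee_pos'])
d=np.array(lw(-.045,0,0)[:3])-np.array(lw(0,0,0)[:3])
for r in blobs([[*(o+d)[:2],o[2]+.003]],None): print(r)
plan((.445,-.04,.15,185.3),(.445,-.04,.025,185.3))
E
```

```text
([324.0, 222.2], 'nub', ([5.42, 5.57], 141), [4.13, 6.88, 3.18, 7.68], 'band', ([8.24, 0.29], 253), [7.38, 8.88, -4.82, 5.93])
t 47.8 at [ 0.5903 -0.0397  0.1602] -174.7 tilt [-1.8e+02  1.0e-01] F [ 0.6 -0.9 -1.6] open 0.0291 g 62.5
[0.1447, 0.0131, 0.0102] turn -0.0003 rows>= 2.9
[-0.0, 0.0, 0.125] turn -0.0 rows>= 2.5
```

Call:
arm_command --pt "0.03 0.0025 0 0" --pt "0.06 0.005 0 0" --pt "0.09 0.0075 0 0" --pt "0.12 0.01 0 0" --pt "0.1447 0.0131 0.01 0"

```text
time: 48.3
ee_pos: [0.4433, -0.04, 0.1495]
tcp_rot: [-180.0, 0.0, -174.7]
wrist_force: [-0.4, -0.4, -0.6]
opening: 0.0285
grasp_force: 62.5
```

Call:
arm_command --pt "0 0 0.03 0" --pt "0 0 0.06 0" --pt "0 0 0.09 0" --pt "0 0 0.11 0" --pt "0 0 0.12 0"

```text
time: 48.8
ee_pos: [0.4428, -0.0398, 0.0269]
tcp_rot: [180.0, -0.2, -174.7]
wrist_force: [-1.0, -0.4, -1.8]
opening: 0.029
grasp_force: 62.5
```

Call:
arm_command --pt "0 0 0.003 0" --pt "0 0 0.006 0" --pt "0 0 0.009 0" --pt "0 0 0.012 0" --pt "0 0 0.012 0"

```text
time: 49.3
ee_pos: [0.4471, -0.04, 0.021]
tcp_rot: [-180.0, 0.3, -174.7]
wrist_force: [0.7, 0.6, 13.1]
opening: 0.0285
grasp_force: 64.8
```

Call:
arm_command --pt "0 0 -0.002 0" --pt "0 0 -0.002 0" --pt "0 0 -0.002 0" --pt "0 0 -0.002 0" --pt "0 0 -0.002 0" --hand 0.06

```text
time: 49.8
ee_pos: [0.4445, -0.04, 0.0198]
tcp_rot: [180.0, -0.0, -174.7]
wrist_force: [-0.5, -0.7, -0.8]
opening: 0.0601
grasp_force: 0.0
```

Call:
arm_command --pt "0 0 -0.03 0" --pt "0 0 -0.06 0" --pt "0 0 -0.1 0" --pt "0 0.03 -0.13 0" --pt "0 0.07 -0.13 0"

```text
time: 50.3
ee_pos: [0.4399, 0.0296, 0.1542]
tcp_rot: [-180.0, 0.4, -174.9]
wrist_force: [2.0, 0.6, -1.3]
opening: 0.0602
grasp_force: 0.0
```

Call:
arm_command --pt "0 0.04 0 0" --pt "0 0.08 0 0" --pt "0 0.12 0 0" --pt "0 0.16 0 0" --pt "0 0.18 0 0"

```text
time: 50.8
ee_pos: [0.421, 0.2115, 0.1498]
tcp_rot: [180.0, -0.0, -174.6]
wrist_force: [1.1, -0.4, 0.0]
opening: 0.06
grasp_force: 0.0
```

```bash
cat > fc.py <<'E'
from nub import *
def fc(p0,z=.015,th=.3,names=('top','side')):
    for n in names:
        c=cam(n); b,g,r=[c['color'][...,i].astype(float) for i in range(3)]
        p,e,N,_=fit(c,(b-r)/np.maximum(b,1)<th,np.array(p0),up(CELL,z)); print(n,np.round(p[:2],4),np.degrees(p[2]).round(1)%360,round(e/N,3))
        print([np.round(at_z(c,q['location'],z)[:2],4).tolist()+[round(q['confidence'],2)] for q in bot.mark_of(n,'cell1') if q['confidence']>.4])
E
python3 - <<'E'
from fc import *
for x in(.445,.455): fc([x,-.04,np.radians(185.3)])
for r in blobs([[.40,-.044,.015]],None): print(r)
plan()
E
```

```text
top [ 0.4569 -0.038 ] 185.7 0.498
[[0.5852, 0.0374, 0.84], [0.4532, -0.0448, 0.76], [0.5492, 0.2034, 0.65]]
side [ 0.4596 -0.0406] 183.1 0.402
[[0.5514, 0.194, 0.89], [0.5902, 0.0623, 0.84], [0.4608, -0.0522, 0.71], [0.6068, -0.1809, 0.62]]
top [ 0.4568 -0.038 ] 185.7 0.566
[[0.4559, -0.039, 0.75], [0.5491, 0.1963, 0.68], [0.5849, 0.0424, 0.62]]
side [ 0.4597 -0.0413] 183.2 0.447
[[0.4666, -0.0558, 0.96], [0.5511, 0.2057, 0.76], [0.5862, 0.0679, 0.59]]
([256.7, 273.9], 'nub', ([7.92, 0.49], 181), [6.68, 8.93, -1.99, 3.01], 'band', None, None)
t 51.2 at [0.4218 0.2081 0.1501] -174.8 tilt [180.   0.] F [ 0.5 -0.3 -0.3] open 0.0601 g 0.0
```

```bash
python3 - <<'E'
from plan import *
plan((.458,-.0385,.12,185.3),(.458,-.0385,.009,185.3))
E
```

```text
t 51.2 at [0.4218 0.2081 0.1501] -174.8 tilt [180.   0.] F [ 0.5 -0.3 -0.3] open 0.0601 g 0.0
[-0.0137, -0.2489, 0.0301] turn -0.0017 rows>= 5.0
[-0.0, 0.0, 0.111] turn -0.0 rows>= 2.2
```

Call:
arm_command --pt "-0.003 -0.045 0 0" --pt "-0.006 -0.09 0 0" --pt "-0.009 -0.135 0.01 0" --pt "-0.012 -0.18 0.02 0" --pt "-0.0137 -0.225 0.03 0"

```text
time: 51.75
ee_pos: [0.4559, -0.0163, 0.12]
tcp_rot: [-180.0, 0.1, -174.8]
wrist_force: [0.8, 0.1, -0.4]
opening: 0.0602
grasp_force: 0.0
```

Call:
arm_command --pt "0 -0.024 0 0" --pt "0 -0.024 0.02 0" --pt "0 -0.024 0.04 0" --pt "0 -0.024 0.05 0" --pt "0 -0.024 0.05 0"

```text
time: 52.25
ee_pos: [0.4573, -0.038, 0.0689]
tcp_rot: [180.0, -0.1, -174.8]
wrist_force: [-0.8, 0.1, 0.1]
opening: 0.0596
grasp_force: 0.0
```

```bash
python3 - <<'E'
from plan import *
plan((.458,-.0385,.009,185.3))
E
```

```text
t 52.2 at [ 0.4573 -0.038   0.0689] -174.8 tilt [ 1.8e+02 -1.0e-01] F [-0.8  0.1  0.1] open 0.0596 g 0.0
[-0.0007, -0.0006, 0.0599] turn -0.001 rows>= 1.2
```

Call:
arm_command --pt "-0.0005 -0.0005 0.02 0" --pt "-0.0005 -0.0005 0.04 0" --pt "-0.0005 -0.0005 0.055 0" --pt "-0.0005 -0.0005 0.062 0" --pt "-0.0005 -0.0005 0.062 0"

```text
time: 52.75
ee_pos: [0.4586, -0.0381, 0.0081]
tcp_rot: [180.0, -0.0, -174.7]
wrist_force: [-0.1, 0.6, 0.8]
opening: 0.0599
grasp_force: 0.0
```

Call:
arm_command --pt "0 0 0 0" --pt "0 0 0 0" --pt "0 0 0 0" --pt "0 0 0 0" --pt "0 0 0 0" --hand 0.02 --grip_force 90

```text
time: 53.25
ee_pos: [0.4595, -0.0382, 0.0095]
tcp_rot: [-180.0, 0.1, -174.7]
wrist_force: [-1.2, -0.1, 6.6]
opening: 0.0283
grasp_force: 89.7
```

Call:
arm_command --pt "0 0 0 0" --pt "0 0 0 0" --pt "0 0 -0.03 0" --pt "0 0 -0.07 0" --pt "0 0 -0.12 0"

```text
time: 53.75
ee_pos: [0.4577, -0.0381, 0.1285]
tcp_rot: [180.0, -0.1, -174.7]
wrist_force: [1.6, -0.0, -0.8]
opening: 0.028
grasp_force: 89.1
```

Call:
arm_command --pt "0 0 -0.02 0" --pt "0 0 -0.03 0" --pt "0 0 -0.03 0" --pt "0 0 -0.03 0" --pt "0 0 -0.03 0"

```text
time: 54.25
ee_pos: [0.458, -0.0381, 0.1563]
tcp_rot: [180.0, -0.2, -174.7]
wrist_force: [0.0, -0.1, -1.6]
opening: 0.028
grasp_force: 89.1
```

```bash
python3 - <<'E'
from nub import *
o=np.array(bot.get_obs()['ee_pos'])
d=np.array(lw(-.045,0,0)[:3])-np.array(lw(0,0,0)[:3])
for r in blobs([[*(o+d)[:2],o[2]+.005]],None): print(r)
plan(lw(-.002,.04,.16))
E
```

```text
([258.8, 220.9], 'nub', ([1.19, 0.21], 227), [-0.22, 2.53, -2.55, 2.95], 'band', ([6.14, 0.63], 855), [3.53, 8.53, -8.55, 9.2])
t 54.3 at [ 0.458  -0.0382  0.1564] -174.7 tilt [ 1.8e+02 -1.0e-01] F [-0.3  0.5 -1. ] open 0.0284 g 89.1
[-0.1244, -0.0135, -0.0036] turn -0.0003 rows>= 2.5
```

Call:
arm_command --pt "-0.03 -0.003 0 0" --pt "-0.06 -0.006 0 0" --pt "-0.09 -0.009 0 0" --pt "-0.115 -0.0125 0 0" --pt "-0.1244 -0.0135 0 0"

```text
time: 54.8
ee_pos: [0.5849, -0.0402, 0.1561]
tcp_rot: [180.0, -0.1, -174.7]
wrist_force: [-0.1, -0.5, -2.6]
opening: 0.0281
grasp_force: 89.1
```

Call:
arm_command --pt "0 0 0.02 0" --pt "0 0 0.04 0" --pt "0 0 0.05 0" --pt "0 0 0.06 0" --pt "0 0 0.06 0"

```text
time: 55.3
ee_pos: [0.583, -0.0401, 0.0968]
tcp_rot: [180.0, -0.1, -174.7]
wrist_force: [-0.7, -0.1, -1.8]
opening: 0.028
grasp_force: 89.1
```

```bash
python3 - <<'E'
from nub import *
o=np.array(bot.get_obs()['ee_pos'])
d=np.array(lw(-.045,0,0)[:3])-np.array(lw(0,0,0)[:3])
for r in blobs([[*(o+d)[:2],o[2]+.005],lw(-.045,.115,.041)[:3]],None): print(r)
plan(lw(-.002,.04,.07))
E
```

```text
([319.9, 245.9], 'nub', ([1.23, 0.45], 306), [-0.51, 2.99, -2.48, 3.27], 'band', ([5.21, 0.23], 789), [-8.76, 8.99, -7.73, 9.02])
([318.9, 244.9], 'nub', ([2.18, 1.37], 306), [0.45, 3.95, -1.57, 4.18], 'band', ([2.07, 1.18], 1036), [-8.8, 8.95, -8.07, 11.93])
t 55.4 at [ 0.5834 -0.0402  0.0979] -174.7 tilt [180.  -0.] F [-0.1 -0.2 -1.7] open 0.0282 g 89.1
[0.0003, 0.0, 0.0279] turn -0.0003 rows>= 0.6
```

Call:
arm_command --pt "-0.001 0 0.008 0" --pt "-0.001 0 0.016 0" --pt "-0.001 0 0.022 0" --pt "-0.001 0 0.028 0" --pt "-0.001 0 0.028 0"

```text
time: 55.85
ee_pos: [0.5841, -0.0401, 0.0688]
tcp_rot: [180.0, -0.1, -174.7]
wrist_force: [-1.1, -0.6, -2.5]
opening: 0.028
grasp_force: 89.1
```

Call:
arm_command --pt "-0.001 0 0 0" --pt "-0.002 0 0 0" --pt "-0.002 0 0.004 0" --pt "-0.002 0 0.008 0" --pt "-0.002 0 0.012 0"

```text
time: 56.35
ee_pos: [0.5868, -0.0399, 0.0578]
tcp_rot: [-180.0, 0.0, -174.7]
wrist_force: [-2.4, 0.0, -0.4]
opening: 0.028
grasp_force: 89.2
```

Call:
arm_command --pt "-0.002 0 0 0" --pt "-0.004 0 0 0" --pt "-0.006 0 0 0" --pt "-0.0065 0 0 0" --pt "-0.0065 0 0 0"

```text
time: 56.85
ee_pos: [0.593, -0.0393, 0.0576]
tcp_rot: [180.0, -0.1, -174.7]
wrist_force: [-5.2, -0.9, -3.7]
opening: 0.0283
grasp_force: 88.9
```

```bash
python3 - <<'E'
from nub import *
o=np.array(bot.get_obs()['ee_pos'])
d=np.array(lw(-.045,0,0)[:3])-np.array(lw(0,0,0)[:3])
for r in blobs([[*(o+d)[:2],o[2]+.005]],None): print(r)
plan(lw(0,.04,.036))
E
```

```text
([324.4, 259.8], 'nub', ([1.41, 0.21], 301), [-0.3, 3.2, -2.88, 3.37], 'band', ([6.01, -0.76], 660), [0.95, 8.95, -11.88, 8.12])
t 56.9 at [ 0.593  -0.0393  0.0577] -174.7 tilt [ 1.8e+02 -1.0e-01] F [-5.4 -0.1 -3.9] open 0.0281 g 88.9
[0.0079, 0.0001, 0.0217] turn -0.0003 rows>= 0.5
```

Call:
arm_command --pt "0 0 0.004 0" --pt "0 0 0.008 0" --pt "0 0 0.012 0" --pt "0 0 0.016 0" --pt "0 0 0.018 0"

```text
time: 57.4
ee_pos: [0.5931, -0.0393, 0.0395]
tcp_rot: [180.0, -0.0, -174.7]
wrist_force: [-4.4, -0.4, 1.4]
opening: 0.028
grasp_force: 89.6
```

Call:
arm_command --pt "0 0 0.001 0" --pt "0 0 0.002 0" --pt "0 0 0.003 0" --pt "0 0 0.004 0" --pt "0 0 0.004 0"

```text
time: 57.9
ee_pos: [0.5932, -0.0393, 0.0358]
tcp_rot: [-180.0, -0.0, -174.7]
wrist_force: [-4.4, -0.3, -0.3]
opening: 0.0281
grasp_force: 89.5
```

Call:
arm_command --pt "0 0 0.0005 0" --pt "0 0 0.001 0" --pt "0 0 0.0015 0" --pt "0 0 0.002 0" --pt "0 0 0.002 0"

```text
time: 58.4
ee_pos: [0.5934, -0.0393, 0.0355]
tcp_rot: [-180.0, 0.1, -174.7]
wrist_force: [-10.0, 0.3, 11.9]
opening: 0.028
grasp_force: 91.0
```

Call:
arm_command --pt "0 0 0 0" --pt "0 0 0 0" --pt "0 0 0 0" --pt "0 0 0 0" --pt "0 0 0 0" --hand 0.05

```text
time: 58.9
ee_pos: [0.5934, -0.0393, 0.0339]
tcp_rot: [180.0, 0.0, -174.7]
wrist_force: [0.1, 0.4, 0.0]
opening: 0.0501
grasp_force: 0.0
```

Call:
arm_command --pt "0 0 -0.02 0" --pt "0 0 -0.05 0" --pt "0 0 -0.09 0" --pt "0 0 -0.13 0" --pt "0 0 -0.17 0"

```text
time: 59.4
ee_pos: [0.5931, -0.0393, 0.2056]
tcp_rot: [-180.0, 0.0, -174.7]
wrist_force: [1.7, -0.3, 0.6]
opening: 0.0501
grasp_force: 0.0
```

Call:
arm_command --pt "0.04 0.03 0 0" --pt "0.08 0.06 0 0" --pt "0.12 0.09 0 0" --pt "0.15 0.12 0 0" --pt "0.18 0.15 0 0"

```text
time: 59.9
ee_pos: [0.3988, 0.0941, 0.2041]
tcp_rot: [180.0, 0.1, -174.8]
wrist_force: [0.6, 0.8, 0.3]
opening: 0.0501
grasp_force: 0.0
```

Call:
arm_command --pt "0.02 0.04 0 0" --pt "0.04 0.08 0 0" --pt "0.05 0.12 0 0" --pt "0.05 0.16 0 0" --pt "0.05 0.2 0 0"

```text
time: 60.4
ee_pos: [0.3313, 0.2898, 0.2045]
tcp_rot: [180.0, 0.1, -174.7]
wrist_force: [1.3, 0.5, 0.2]
opening: 0.0498
grasp_force: 0.0
```

```bash
python3 - <<'E'
from fc import *
for r in blobs([lw(-.045,.115,.041)[:3],lw(-.045,.04,.041)[:3]],None): print(r)
for y in(.115,.04):
    p=lw(0,y,0); print(y,p[:2])
for n in('top','side'):
    c=cam(n)
    for t,z in(('cell1',.041),('spent1',.041),('cell1_nub',.041),('dust_cap',.002),('breather',.045),('pliers',0),('red_driver',0),('cap_jar',0)): print(n,t,[np.round(at_z(c,q['location'],z)[:2],4).tolist()+[round(q['confidence'],2)] for q in bot.mark_of(n,t) if q['confidence']>.3])
    # band: bright pixels near the band position of each bay, in logger frame at z=.056
    g=c['color'].min(2).astype(float)
    for y in(.115,.04):
        us=[]; prof=[]
        for x in np.arange(-.05,.05,.002):
            u=proj(c,lw(x,y,.056)[:3]); prof.append(int(cv2.getRectSubPix(g.astype(np.float32),(1,1),tuple(map(float,u)))[0,0]))
        print(n,y,prof)
plan()
E
```

```text
([318.9, 244.9], 'nub', ([2.45, 1.7], 76), [1.45, 3.45, 0.43, 2.93], 'band', ([1.72, -0.8], 1780), [-8.8, 8.95, -8.82, 11.93])
([320.6, 267.3], 'nub', ([2.25, 1.76], 155), [0.73, 3.73, 0.05, 3.55], 'band', ([4.06, -0.11], 1357), [-8.77, 8.98, -8.7, 11.8])
0.115 (np.float64(0.5781773824436454), np.float64(0.03470834029122695))
0.04 (np.float64(0.5851051765021376), np.float64(-0.03997101207261671))
top cell1 [[0.5476, 0.1988, 0.76], [0.5816, -0.0429, 0.66]]
top spent1 [[0.4386, -0.3794, 0.74]]
top cell1_nub [[0.5886, 0.1683, 0.75], [0.5478, -0.0416, 0.68]]
top dust_cap [[0.4828, -0.3736, 0.82]]
top breather [[0.5948, -0.2022, 0.92], [0.4696, 0.3619, 0.75]]
top pliers [[0.3579, -0.2211, 0.65]]
top red_driver [[0.4034, 0.1061, 0.54]]
top cap_jar [[0.6997, 0.2277, 0.8], [0.5917, -0.0377, 0.7]]
top 0.115 [167, 184, 186, 177, 157, 134, 137, 162, 185, 194, 188, 170, 148, 133, 129, 129, 129, 128, 128, 129, 129, 128, 128, 128, 128, 129, 129, 128, 128, 128, 127, 128, 128, 128, 127, 128, 128, 128, 129, 128, 127, 125, 122, 118, 116, 113, 106, 95, 87, 90]
top 0.04 [167, 184, 186, 172, 144, 123, 13
[... 634 characters left out ...]
0.6039, -0.1723, 0.66], [0.4056, 0.1136, 0.58], [0.5895, 0.0072, 0.55]]
side cap_jar []
side 0.115 [176, 178, 188, 202, 206, 192, 164, 162, 199, 221, 227, 222, 202, 178, 162, 158, 158, 158, 158, 158, 158, 158, 158, 158, 158, 158, 158, 159, 159, 159, 158, 158, 158, 157, 158, 157, 157, 157, 157, 157, 157, 157, 157, 152, 147, 143, 141, 135, 127, 131]
side 0.04 [122, 108, 121, 167, 194, 176, 148, 164, 206, 227, 231, 223, 200, 174, 161, 158, 158, 158, 159, 157, 158, 158, 157, 158, 159, 159, 158, 158, 158, 158, 159, 158, 158, 158, 158, 158, 158, 159, 158, 157, 157, 156, 150, 144, 142, 140, 138, 130, 112, 83]
t 61.4 at [0.332 0.288 0.204] -174.7 tilt [180.  -0.] F [ 0.2 -0.1 -0.5] open 0.0499 g 0.0
```

```bash
python3 - <<'E'
from fc import *
d=[]
for n in('top','side'):
    c=cam(n)
    for img,ys in((cv2.imread('pics/%s0.png'%n),(.115,)),(c['color'],(.115,.04))):
        for y in ys: d.append([int(cv2.getRectSubPix(img.min(2).astype(np.float32),(1,1),tuple(map(float,proj(c,lw(x,y,.056)[:3]))))[0,0]) for x in np.arange(-.05,-.02,.002)])
for r in d: print(r)
E
```

```text
[166, 183, 185, 175, 154, 129, 129, 154, 179, 191, 187, 170, 149, 133, 130]
[167, 185, 187, 176, 155, 134, 136, 162, 185, 194, 187, 168, 147, 134, 130]
[167, 185, 185, 172, 144, 122, 134, 163, 187, 196, 189, 168, 144, 132, 129]
[174, 177, 187, 201, 205, 190, 162, 158, 192, 217, 226, 221, 203, 178, 161]
[176, 177, 188, 202, 206, 191, 163, 163, 198, 220, 227, 222, 202, 178, 162]
[120, 107, 121, 167, 194, 176, 147, 164, 206, 226, 231, 223, 200, 175, 162]
```

The intensity profiles of both fresh cells match the one taken when the spent cell was held in bay 1, so both are held under their lips.

```bash
python3 -c "
from workcell import bot
print(bot.job_done())"
```

```text
the job is handed in; nothing more can be done
None
```

The job is handed in with no verdict returned: the dust cap and the one spent cell are in the bin, both fresh cells are held under their lips in bays 1 and 2, and the breather is seated with both cam arms swung down together.

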